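# Grease and exercise the spring pull gauge, then nest the parts cups

### The job

Service the spring pull gauge: dip the tip of the grease brush into the open green tin, then touch it to the white felt pad on the gauge, and lay the brush back down on its blue mat. After that pull the gauge's black handle out until the yellow pointer stands over the red set mark, hold it there for three seconds, and ease it fully home under control, never letting it snap back. Clear up by nesting all the parts cups in size order, upright, each smaller one inside the next larger, the largest in the middle of the round black mat; keep the tin upright and leave the hub, spray can and wrench where they are.

Things in the scene. Friction and masses are not known exactly. Their poses are not given: they have to be found in the camera images.
- cup1: blue open round parts cup, 66 mm outside diameter, 61 mm bore, 50 mm tall, wall 2.5 mm, with a weighted solid floor 22 mm thick, so a smaller cup set inside stands 22 mm proud of its rim; size 1 of 4 (1 largest), loose, upright on the bench, may be absent. Origin: centre of its underside, z up
- cup2: green open round parts cup, 55 mm outside diameter, 50 mm bore, 50 mm tall, wall 2.5 mm, with a weighted solid floor 22 mm thick, so a smaller cup set inside stands 22 mm proud of its rim; size 2 of 4 (1 largest), loose, upright on the bench, may be absent. Origin: centre of its underside, z up
- cup3: yellow open round parts cup, 44 mm outside diameter, 39 mm bore, 50 mm tall, wall 2.5 mm, with a weighted solid floor 22 mm thick, so a smaller cup set inside stands 22 mm proud of its rim; size 3 of 4 (1 largest), loose, upright on the bench, may be absent. Origin: centre of its underside, z up
- cup4: orange open round parts cup, 33 mm outside diameter, 28 mm bore, 50 mm tall, wall 2.5 mm, with a weighted solid floor 22 mm thick, so a smaller cup set inside stands 22 mm proud of its rim; size 4 of 4 (1 largest), loose, upright on the bench, may be absent. Origin: centre of its underside, z up
- cup_mat: round black rubber mat, 160 mm across and 3 mm thick, fixed flat on the bench; origin: centre of its underside
- brush_mat: blue cloth mat, 260 (its x) by 120 (its y) by 3 mm thick, fixed flat on the bench; origin: centre of its underside
- brush: loose grease brush lying on the blue mat, 200 mm long, about 60 g: square wooden handle 18 x 18 mm from x = -100 to +30 mm, steel ferrule, round black bristle head 16 mm across ending at x = +100 mm. Origin: under the middle of its length (near the centre of mass, on the handle); x points to the bristle tip, z up
- brush_grip (a point): centre of the handle's section at the brush's middle, 9 mm above its origin; where to hold it
- brush_tip (a point): end of the bristles, on the brush's axis, 100 mm from brush_grip
- tin: loose open green grease tin, 84 mm outside diameter, 78 mm bore, 45 mm tall, floor 4 mm thick, about 0.6 kg. Origin: centre of its underside
- gauge: spring pull gauge bolted to the bench: grey base plate 300 x 100 x 10 mm, blue housing 120 (x) x 62 x 60 mm on it (top 70 mm above the bench). Origin: on the bench under the middle of the housing's front face; the slide is pulled out along the gauge's -x (roughly towards the robot), the housing lies on +x
- felt (a point): centre of the top of the white round felt pad, 30 mm across, lying on top of the housing 30 mm behind its front face, 75 mm above the bench
- pull (a joint): travel of the gauge's slide in m: 0 home (on its stop), up to 0.085 pulled out. Spring: 3 N at home, growing by 120 N/m; it draws the slide home
- handle (a point): middle of the top edge of the slide's black upright handle plate: 12 mm thick along the gauge's x, 36 mm wide (y), its top 90 mm and foot 26 mm above the bench. At home its centre stands 75 mm before the housing; a 10 mm rod, top 47 mm above the bench, joins it to the housing. Moves with the slide; axes as the gauge's
- pointer (a point): end of the yellow pointer fin that sticks out on the -y side under the handle, 40 mm from the rod's axis; same gauge x as the handle's centre
- setmark (a joint): position of the red set mark in m: the travel of the slide (joint pull) at which the pointer stands at the mark's middle; set between 0.035 and 0.065, stiff, not to be moved
- mark (a point): top of the red set mark, a block 8 mm wide along the gauge's x on the white scale beside the slide, at its middle line
- hub: bystander: aluminium wheel hub standing on end, 52 mm across, 75 mm tall; origin: centre of its underside
- spray: bystander: red spray can, 52 mm across, 110 mm tall; origin: centre of its underside
- wrench: bystander: wrench lying on the bench; origin near its middle
Mind the look-alikes: they are no part of the job. What is shaped like the cup3 but pink or purple is not meant.

How it is judged:
By the outcome, as a careful person would: the job done as asked, in the order asked, and still so for the second after the job is handed in, with the robot touching nothing.
Of cup1, cup2, cup3, cup4 only 3 to 4 are there at a start; the rules pass over those that are not, and their reading is None.
At some moment in a run one of cup1, cup2, cup3, cup4, brush may be knocked a few centimetres aside while the robot is not near it.
It also fails if it takes over 208 s, if anything falls off the work surface, if the arm or the gripper's body presses on something with over 40 N, if the wrist force passes 120 N, or if a joint passes its speed limit or range.

### The arm

A 6-joint arm with a two-finger parallel gripper is mounted at the origin on the work surface. World frame = base frame: x ahead of the robot, y to its left, z up, the work surface at z = 0. Lengths are in mm, angles in degrees, forces in N, time in s.
With the tool pointing down it reaches from about 350 to 850 mm from the base axis. Payload 8.1 kg.
Tool frame: the origin (TCP) lies on the centre line of the jaws, within the pads' length; the fingertips stand 14 mm ahead of it and the grasp point (between the pads) lies 5 mm behind it; z points along the fingers, y is the line along which they close (so a half turn about z gives the same grasp; the last joint's range is limited). The gripper opens to 85 mm and grips with 20 to 120 N. Pads are 22 mm wide; open, the fingers measure 114 mm over their backs; the gripper's body (76 mm by 85 mm) begins 54 mm behind the grasp point. The pads swing forward as they close: fully open they stand 13 mm farther back than shut.
Start: joints at [66.211, 7.471, 85.268, -0, 87.261, -4.893], TCP at [194.291, 567.676, 245.292] pointing down, gripper open.
Joint ranges: [-169.43, 169.43], [-51.17, 129.36], [1.28, 143.12], [-76.62, 256.62], [0, 156.53], [-152.29, 152.29]. Speed limits (degrees/s): [136.94, 136.94, 159.86, 180, 180, 180].

### API

Orientations are given as [roll, pitch, yaw] about the fixed x, y, z axes, in that order (R = Rz(yaw) Ry(pitch) Rx(roll)).
In Python, from bench import sense, snapshot, camera_info, hand_in gives the robot as it stands. The module is installed in compiled form; this text tells all that it offers.
- The arm moves only by the tool apply_moves, never from a script. Its argument "deltas" is a list of rows, each a list of 7 numbers: the shift along the tool's x, y, z scaled (see below), then the turn, a rotation vector about the tool's x, y, z scaled (see below), then the opening, from 0 (shut) to 1 (fully open). In form: [[dx, dy, dz, ax, ay, az, claw], ...]. A call has 1 to 8 rows; each row shifts and turns the commanded pose from where the row before left it, along the tool's axes as they then stand; what a row does not reach is not made up. The controller multiplies each number of a shift by 0.03 m and each number of a turn by 0.08 rad. A row lasts 1/8 s, in which the tool goes at most 62.5 mm and 10.7 degrees, less where a joint would pass 70% of its speed; a pose out of reach is approached as far as the arm can. A call with a number of a shift or a turn outside -1 to 1 is refused whole. A call with a gripper value outside its range is refused whole. The fingers move at their own pace and stop on an object; "grip_force" is the grip in N (left out, the last holds). Time passes only in rows, so rows that do not move let the fingers close. It gives the time, the measured TCP pose, the force, the opening and the grip force at its end, in the units of the state.
- sense(): the state, without advancing time (a new reading comes with each control period).
- snapshot(name): name is "scene" or "top" or "wrist"; returns the picture (480x640x3 uint8, red, green, blue); there is no depth.
- camera_info(name): a dict with "vertical_fov" (degrees; the focal length in pixels is half the picture's height over the tangent of half this angle, whatever the lens; pixels are square), "cx", "cy" (the principal point, pixels), "origin" and "rotation" of the camera in the world; the wrist camera has in their place "tool_from_camera" (4x4, takes a point from camera to tool coordinates, whose origin is the TCP and whose axes are the flange's). Camera axes: x right, y up, looking along -z (the intrinsics and any distortion apply to the point x, -y, -z); pixel columns grow to the right and rows downward; lengths in mm; the calibration is good to about 2 mm. A picture is of the moment at which its call begins: read the wrist's pose just before it. camera_info takes no time and is no camera call.
- hand_in(): hands the job in; it is judged then, once.
The state is a dict: "time": time; "joint_pos": joint angles; "qd": joint speeds; "joint_efforts": joint torques, N m; "tool_pos": TCP position; "tcp_rot": TCP orientation; "ft_force": force on the tool from outside, world axes, zero at the start; "wrist_torque": the same for the moment, N m; "finger_gap": finger opening in mm; "grip_force": force on a finger pad.
Only numpy, scipy, OpenCV 4.12 (cv2) and the standard library are available. Lean on these libraries where they do the work, as an engineer would, in place of code of your own. Each camera call takes 0.05 s, during which the arm holds its last target. There are 200 camera calls.

## Working session

There is one attempt and no reset: what is moved stays moved. The work goes in short steps, Python scripts to look and compute and a tool call to move; the robot and the scene stay as the last step left them, time stands still between calls to the robot, and variables do not carry over. Pictures are saved under pics/ and viewed, at most 14 in all, crops included, and the job is handed in when it is done.

Besides the shell and the picture viewer there is one more tool, called after "Emit:" as name(argument=value, ...), one argument or row to a line, values as JSON. apply_moves: Moves the arm, as the interface text tells. Its arguments: {"type":"object","properties":{"deltas":{"type":"array"},"grip_force":{"type":"number"}},"required":["deltas"]}

```bash
mkdir -p pics; python3 - <<'E'
from bench import *
import cv2,json
s=sense();print(s)
for n in("scene","top","wrist"):
    print(n,camera_info(n))
    cv2.imwrite(f"pics/{n}0.png",snapshot(n)[:,:,::-1])
E
```

```text
{'time': 0.0, 'joint_pos': array([ 6.62113093e+01,  7.51603747e+00,  8.53311365e+01, -7.95788736e-04,
        8.72614359e+01, -4.89353379e+00]), 'qd': array([ 0.02476928, -0.01216504,  0.11894472,  0.08011168, -0.10876033,
       -0.04214199]), 'joint_efforts': array([ 1.25915329e-03, -5.69421566e+01, -5.00538754e+01, -3.71384558e-04,
        1.50290842e-02,  9.82346705e-06]), 'tool_pos': array([194.07277055, 567.17742472, 244.21692324]), 'tcp_rot': array([-1.79891718e+02, -8.47299311e-03,  1.61104874e+02]), 'ft_force': array([ 0.79046896, -0.15317759, -0.21048292]), 'wrist_torque': array([ 0.07579638, -0.04269293,  0.00743532]), 'grip_force': 0.0, 'finger_gap': 85.43973331865206}
scene {'vertical_fov': 53.74037137330447, 'cx': 310.7411905237374, 'cy': 241.45764555478988, 'origin': array([1162.19070792,  205.65422441,  908.66489093]), 'rotation': array([ 38.15584746,  -0.18030195, 108.78577923])}
top {'vertical_fov': 46.00665964684754, 'cx': 308.9137344437793, 'cy': 241.1912356017167, 'origin': array([ 310.60251074,   -9.71183776, 1647.67718385]), 'rotation': array([ 8.09838812e+00, -2.68417188e-02, -9.06129512e+01])}
wrist {'vertical_fov': 61.4695422560202, 'cx': 322.00756712864046, 'cy': 244.62460814630955, 'tool_from_camera': array([[ 2.20339142e-04,  9.53109595e-01,  3.02625264e-01,
         7.70679884e+01],
       [ 9.99999729e-01, -4.22561967e-04,  6.02754642e-04,
        -1.17024431e+00],
       [ 7.02369160e-04,  3.02625050e-01, -9.53109430e-01,
        -1.29206666e+02],
       [ 0.00000000e+00,  0.00000000e+00,  0.00000000e+00,
         1.00000000e+00]])}
```

View pics/scene0.png

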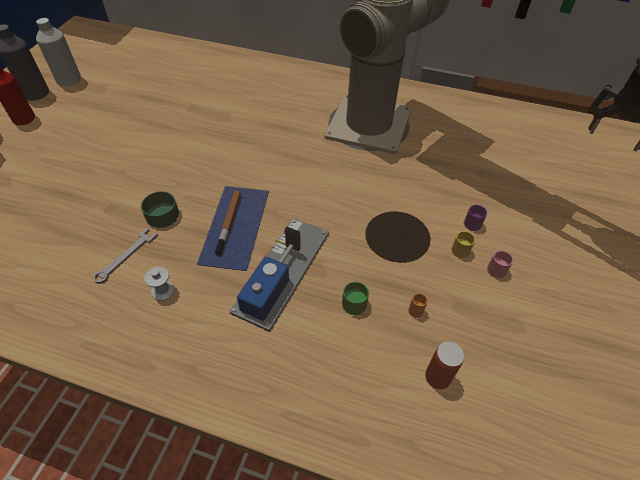

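View pics/top0.png

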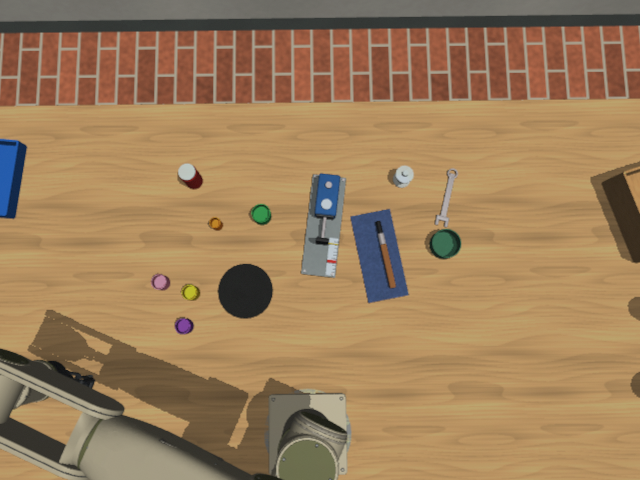

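The scene shows cup2 (green, top view 262,214), cup3 (yellow, 190,292) and cup4 (orange, 215,224). There is no blue cup1. The look-alikes are pink at (160,282) and purple at (184,326). Only the yellow one fits cup3. The tin is at (445,244), the brush runs from its tip at (379,223) to its end at (392,287), and the gauge handle is at (322,241).

```bash
cat > h.py <<'E'
import numpy as np, cv2
from scipy.spatial.transform import Rotation as R
from bench import *
def cam(name,s=None):
    c=camera_info(name); f=240/np.tan(np.radians(c["vertical_fov"]/2))
    if name=="wrist":
        s=s or sense(); T=np.array(c["tool_from_camera"]); Q=R.from_euler("xyz",s["tcp_rot"],degrees=True).as_matrix()
        return f,c["cx"],c["cy"],Q@T[:3,3]+s["tool_pos"],Q@T[:3,:3]
    return f,c["cx"],c["cy"],np.array(c["origin"]),R.from_euler("xyz",c["rotation"],degrees=True).as_matrix()
def ray(C,u,v):
    f,cx,cy,o,M=C; d=M@np.array([(u-cx)/f,-(v-cy)/f,-1]); return o,d/np.linalg.norm(d)
def onz(C,u,v,z):
    o,d=ray(C,u,v); return o+d*(z-o[2])/d[2]
def tri(obs):  # [(C,u,v),...]
    A=np.zeros((3,3));b=np.zeros(3);L=[]
    for C,u,v in obs:
        o,d=ray(C,u,v);P=np.eye(3)-np.outer(d,d);A+=P;b+=P@o;L.append((o,d))
    p=np.linalg.solve(A,b); return p,[round(float(np.linalg.norm((np.eye(3)-np.outer(d,d))@(p-o))),1) for o,d in L]
def proj(C,p):
    f,cx,cy,o,M=C;q=M.T@(np.array(p)-o);return np.array([cx+f*q[0]/-q[2],cy-f*q[1]/-q[2]])
def shot(tag):
    import pickle
    s=sense();im=snapshot("wrist");cv2.imwrite(f"pics/{tag}.png",im[:,:,::-1]);pickle.dump(s,open(f"pics/{tag}.pkl","wb"));return im,s
def wcam(tag):
    import pickle
    return cam("wrist",pickle.load(open(f"pics/{tag}.pkl","rb")))
E
python3 - <<'E'
from h import *
np.set_printoptions(precision=1,suppress=True)
T=cam("top");S=cam("scene")
for n,a,b,z in [("cup2",(262,214),(356,298),25),("cup3",(190,292),(464,244),25),("cup4",(215,224),(418,305),25),("mat",(245.5,291),(398,237),3),("tin",(445,244),(160,210),22),("btip",(379,223),(219,250),10),("bend",(392,287),(235,194),10),("handletop",(322,241),(294,226),88),("felt",(326,204),(270,269),75),("mark",(332,261),(280,244),15),("hub",(404,176),(158,284),60),("spray",(190,178),(445,365),60),("pink",(160,282),(501,264),25),("purple",(184,326),(476,217),25)]:
    print(n,onz(T,*a,z),onz(S,*b,z),tri([(T,*a),(S,*b)]))
t=cv2.imread("pics/top0.png")[160:340,130:480];cv2.imwrite("pics/c1.png",cv2.resize(t,None,fx=2.28,fy=2.28,interpolation=cv2.INTER_CUBIC))
E
```

```text
cup2 [623.1 123.1  25. ] [619.9 127.8  25. ] (array([622.1, 125.5,  27.6]), [2.6, 2.6])
cup3 [398.2 329.   25. ] [393.6 330.1  25. ] (array([397.9, 328.7,  29.7]), [0.7, 0.7])
cup4 [594.9 259.9  25. ] [593.6 258.5  25. ] (array([594.7, 259. ,  26.9]), [0.6, 0.6])
mat [400.6 172.6   3. ] [405.1 177.1   3. ] (array([400.6, 175.1,  -2.9]), [1.8, 1.8])
tin [ 529.5 -407.9   22. ] [ 529.4 -406.    22. ] (array([ 529.2, -407.3,   21.4]), [0.8, 0.8])
btip [ 595.4 -219.6   10. ] [ 588. -217.   10.] (array([ 593.2, -216.3,   17. ]), [2.6, 2.6])
bend [ 407.2 -251.9   10. ] [ 407.6 -257.4   10. ] (array([ 408.1, -254.1,   11.4]), [2.6, 2.6])
handletop [532.7 -49.3  88. ] [521.1 -49.7  88. ] (array([530.5, -47.5,  99.6]), [1.5, 1.5])
felt [640.4 -62.4  75. ] [640.5 -61.1  75. ] (array([640.3, -61.9,  74.5]), [0.6, 0.6])
mark [484.1 -79.4  15. ] [527.7 -84.8  15. ] (array([492.2, -90.4, -31.2]), [9.7, 9.7])
hub [ 723.5 -289.1   60. ] [ 744.3 -276.6   60. ] (array([ 730.5, -293.5,   31.6]), [0.7, 0.7])
spray [724.1 327.9  60. ] [729.2 329.6  60. ] (array([725.8, 330. ,  53.2]), [0.6, 0.6])
pink [427.7 415.6  25. ] [424.8 418.1  25. ] (array([427.5, 416.1,  27.9]), [1.2, 1.2])
purple [302.1 344.2  25. ] [298.3 347.   25. ] (array([302. , 345. ,  28.4]), [1.5, 1.5])
```

View pics/c1.png

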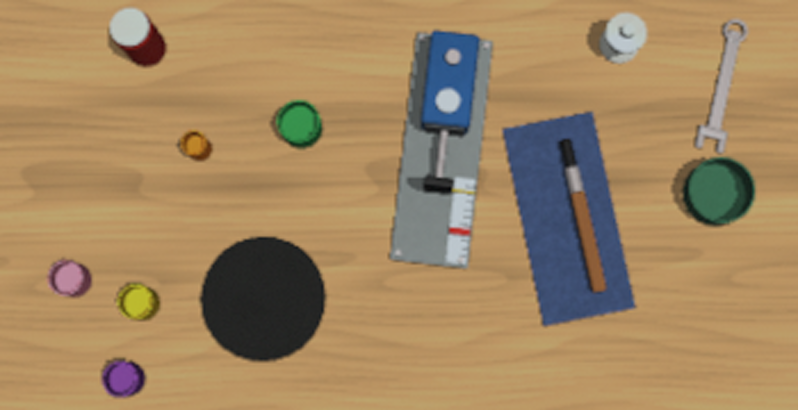

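The crop confirms yellow at (138,301) as cup3 beside pink (69,277) and purple (123,378). Black mat is at (263,299), and the gauge, brush and tin are as expected. Next I'll go above the brush.

```bash
cat >> h.py <<'E'
def plan(pos,rpy,N=None,s=None):
    s=s or sense();Q0=R.from_euler("xyz",s["tcp_rot"],degrees=True);Q1=R.from_euler("xyz",rpy,degrees=True)
    w=(Q0.inv()*Q1).as_rotvec();d=Q0.inv().apply(np.array(pos)-s["tool_pos"])
    for n in ([N] if N else range(1,120)):
        M=sum(R.from_rotvec(w*k/n).as_matrix() for k in range(n));v=np.linalg.solve(M,d)
        row=np.r_[v/30,w/n/.08]
        if N or (abs(row).max()<=.97 and np.linalg.norm(v)<55): break
    print("rows",n,"each",np.round(row,3).tolist());return row
def st():
    s=sense();print("t",round(s["time"],2),"pos",np.round(s["tool_pos"],1),"rpy",np.round(s["tcp_rot"],2),"F",np.round(s["ft_force"],1),"gap",round(s["finger_gap"],1));return s
E
python3 -c "
from h import *
plan([480,-230,260],[180,0,11],40)"
```

```text
rows 40 each [-0.888, 0.355, -0.013, -0.0, 0.001, 0.819]
```

Emit:
apply_moves(
  deltas=[
    [-0.89,0.36,-0.01,0,0,0.82,1],
    [-0.89,0.36,-0.01,0,0,0.82,1],
    [-0.89,0.36,-0.01,0,0,0.82,1],
    [-0.89,0.36,-0.01,0,0,0.82,1],
    [-0.89,0.36,-0.01,0,0,0.82,1],
    [-0.89,0.36,-0.01,0,0,0.82,1],
    [-0.89,0.36,-0.01,0,0,0.82,1],
    [-0.89,0.36,-0.01,0,0,0.82,1],
  ],
)

```text
time: 1.15
tool_pos: [419.4, 527.5, 247.1]
tcp_rot: [-179.9, 0.0, 130.9]
ft_force: [0.5, 2.0, 0.6]
finger_gap: 85.7
grip_force: 0.0
```

Emit:
apply_moves(
  deltas=[
    [-0.89,0.36,-0.01,0,0,0.82,1],
    [-0.89,0.36,-0.01,0,0,0.82,1],
    [-0.89,0.36,-0.01,0,0,0.82,1],
    [-0.89,0.36,-0.01,0,0,0.82,1],
    [-0.89,0.36,-0.01,0,0,0.82,1],
    [-0.89,0.36,-0.01,0,0,0.82,1],
    [-0.89,0.36,-0.01,0,0,0.82,1],
    [-0.89,0.36,-0.01,0,0,0.82,1],
  ],
)

```text
time: 2.15
tool_pos: [593.3, 380.4, 249.4]
tcp_rot: [-179.9, 0.0, 100.8]
ft_force: [0.4, 0.3, 0.1]
finger_gap: 85.6
grip_force: 0.0
```

Emit:
apply_moves(
  deltas=[
    [-0.89,0.36,-0.01,0,0,0.82,1],
    [-0.89,0.36,-0.01,0,0,0.82,1],
    [-0.89,0.36,-0.01,0,0,0.82,1],
    [-0.89,0.36,-0.01,0,0,0.82,1],
    [-0.89,0.36,-0.01,0,0,0.82,1],
    [-0.89,0.36,-0.01,0,0,0.82,1],
    [-0.89,0.36,-0.01,0,0,0.82,1],
    [-0.89,0.36,-0.01,0,0,0.82,1],
  ],
)

```text
time: 3.15
tool_pos: [670.1, 166.0, 251.8]
tcp_rot: [-180.0, 0.0, 70.8]
ft_force: [-0.6, -0.5, 0.3]
finger_gap: 85.6
grip_force: 0.0
```

Emit:
apply_moves(
  deltas=[
    [-0.89,0.36,-0.01,0,0,0.82,1],
    [-0.89,0.36,-0.01,0,0,0.82,1],
    [-0.89,0.36,-0.01,0,0,0.82,1],
    [-0.89,0.36,-0.01,0,0,0.82,1],
    [-0.89,0.36,-0.01,0,0,0.82,1],
    [-0.89,0.36,-0.01,0,0,0.82,1],
    [-0.89,0.36,-0.01,0,0,0.82,1],
    [-0.89,0.36,-0.01,0,0,0.82,1],
  ],
)

```text
time: 4.15
tool_pos: [629.2, -58.1, 254.4]
tcp_rot: [-180.0, 0.0, 40.7]
ft_force: [0.8, 0.1, 0.4]
finger_gap: 85.1
grip_force: 0.0
```

Emit:
apply_moves(
  deltas=[
    [-0.89,0.36,-0.01,0,0,0.82,1],
    [-0.89,0.36,-0.01,0,0,0.82,1],
    [-0.89,0.36,-0.01,0,0,0.82,1],
    [-0.89,0.36,-0.01,0,0,0.82,1],
    [-0.89,0.36,-0.01,0,0,0.82,1],
    [-0.89,0.36,-0.01,0,0,0.82,1],
    [-0.89,0.36,-0.01,0,0,0.82,1],
    [-0.89,0.36,-0.01,0,0,0.82,1],
  ],
)

```text
time: 5.15
tool_pos: [481.4, -231.5, 256.9]
tcp_rot: [-180.0, 0.0, 10.6]
ft_force: [0.5, -0.6, 0.7]
finger_gap: 85.2
grip_force: 0.0
```

Emit:
apply_moves(
  deltas=[
    [0,0,0,0,0,0,0.6],
    [0,0,0,0,0,0,0.6],
  ],
)

```text
time: 5.4
tool_pos: [482.6, -230.7, 257.2]
tcp_rot: [-180.0, -0.0, 10.8]
ft_force: [0.3, -0.6, -0.1]
finger_gap: 52.2
grip_force: 0.0
```

```bash
python3 -c "
from h import *
st();shot('w1')"
```

```text
t 5.4 pos [ 482.6 -230.7  257.2] rpy [-1.7998e+02 -1.0000e-02  1.0790e+01] F [ 0.3 -0.6 -0.1] gap 52.2
```

View pics/w1.png

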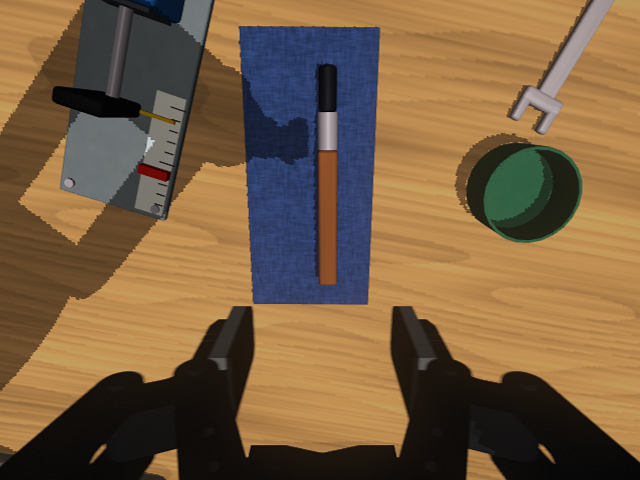

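Wrist view: brush tip is at (327,65), handle end at (327,284), tin rim centred near (530,193), pointer end at (174,121), red mark at (153,173). All sharp. Next: a second view, closer in, over the grip.

```bash
python3 -c "
from h import *
np.set_printoptions(precision=1,suppress=True)
C=wcam('w1')
t=onz(C,327,65,12);e=onz(C,327.3,284,19);g=t+(e-t)/2
print(t,e,g,np.degrees(np.arctan2(*(t-e)[1::-1])),np.linalg.norm(t-e))
print('tin',onz(C,530,193,45),onz(C,582,185,45),onz(C,525,242,45))
plan([g[0],g[1],150],[180,0,11.3])
"
```

```text
[ 600.3 -213.9   12. ] [ 404.7 -252.3   19. ] [ 502.5 -233.1   15.5] 11.080668935924411 199.42346258762882
tin [ 530.6 -403.5   45. ] [ 545.4 -444.5   45. ] [ 488.  -414.1   45. ]
rows 4 each [0.157, 0.053, 0.893, -0.001, -0.001, -0.026]
```

Emit:
apply_moves(
  deltas=[
    [0.16,0.05,0.9,0,0,0,0.6],
    [0.16,0.05,0.9,0,0,0,0.6],
    [0.16,0.05,0.9,0,0,0,0.6],
    [0.16,0.05,0.9,0,0,0,0.6],
    [0,0,0,0,0,-0.05,0.6],
  ],
)

```text
time: 6.08
tool_pos: [501.4, -231.6, 146.5]
tcp_rot: [-179.8, 0.2, 11.1]
ft_force: [-0.7, -0.2, -0.3]
finger_gap: 51.6
grip_force: 0.0
```

```bash
python3 -c "
from h import *
st();shot('w2')"
```

```text
t 6.08 pos [ 501.4 -231.6  146.5] rpy [-179.79    0.22   11.1 ] F [-0.7 -0.2 -0.3] gap 51.6
```

View pics/w2.png

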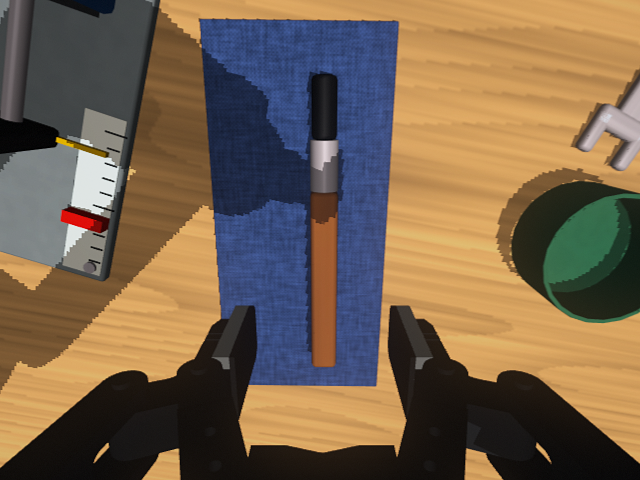

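Second view: tip (324,74), handle end (324,366), ferrule/handle joint (324,193) (in w1 it was (328,151)).

```bash
python3 -c "
from h import *
np.set_printoptions(precision=1,suppress=True)
A=wcam('w1');B=wcam('w2')
P={}
for n,a,b in [('tip',(327,65),(324,74)),('end',(327.3,284),(324,366)),('joint',(328,151),(324,193)),('pointer',(174,121),(108,155)),('mark',(152,175),(84,220))]:
    P[n]=tri([(A,*a),(B,*b)]);print(n,P[n])
t=onz(B,324,74,12);e=onz(B,324,366,19);print((t+e)/2,np.degrees(np.arctan2(*(t-e)[1::-1])))
plan([*((t+e)/2)[:2],15],[180,0,11.1])
"
```

```text
tip (array([ 603. , -213.8,  -12.7]), [0.0, 0.0])
end (array([ 405.5, -252.5,   20.8]), [0.4, 0.4])
joint (array([ 530.3, -228.3,   14.9]), [0.2, 0.2])
pointer (array([530.8, -95.5,  28.7]), [0.6, 0.6])
mark (array([477.5, -70.1,   5.6]), [0.8, 0.8])
[ 502.6 -233.6   15.5] 11.19617778776722
rows 5 each [0.002, 0.011, 0.889, -0.005, 0.005, 0.0]
```

Emit:
apply_moves(
  deltas=[
    [0.01,0.02,0.9,0,0,0,0.5],
    [0.01,0.02,0.9,0,0,0,0.5],
    [0.01,0.02,0.9,0,0,0,0.5],
    [0,0.01,0.9,0,0,0,0.5],
    [0,0,0.5,0,0,0,0.5],
    [0,0,0.12,0,0,0,0.5],
    [0,0,0,0,0,0,0.5],
  ],
  grip_force=50,
)

```text
time: 7.0
tool_pos: [504.3, -235.5, 23.7]
tcp_rot: [180.0, -0.1, 11.0]
ft_force: [0.7, 1.2, -0.2]
finger_gap: 42.7
grip_force: 0.0
```

Emit:
apply_moves(
  deltas=[
    [-0.05,0,0.17,0,0,0,0.5],
    [0,0,0,0,0,0,0],
    [0,0,0,0,0,0,0],
    [0,0,0,0,0,0,0],
    [0,0,0,0,0,0,0],
  ],
  grip_force=50,
)

```text
time: 7.62
tool_pos: [502.4, -235.6, 18.0]
tcp_rot: [180.0, -0.0, 11.0]
ft_force: [0.1, 0.3, 4.3]
finger_gap: 17.1
grip_force: 49.9
```

```bash
cat >> h.py <<'E'
def tippose(tip,head,tilt,off=(100,-1,6)):
    Q=R.from_euler("z",head,degrees=True)*R.from_euler("x",180,degrees=True)*R.from_euler("y",-tilt,degrees=True)
    return np.array(tip)-Q.apply(off),Q.as_euler("xyz",degrees=True)
E
python3 -c "
from h import *
from scipy.optimize import least_squares
np.set_printoptions(precision=1,suppress=True)
A=wcam('w1');B=wcam('w2')
p=np.array([onz(A,582,187,45),onz(A,525,242,45),onz(A,545,145,45),onz(A,565,228,45),onz(B,598,322,45)])[:,:2];print(p)
c=least_squares(lambda c:np.hypot(*(p-c).T)-42,[530,-404]);print(c.x,c.fun)
h=np.array([np.cos(np.radians(11)),np.sin(np.radians(11))])
t=c.x+12*h
pos,rpy=tippose([*t,85],11,45);print(pos,rpy);plan(pos,rpy);plan(pos,rpy,14)
pos,rpy=tippose([*t,15],11,45);print(pos,rpy)
"
```

```text
[[ 543.8 -445.2]
 [ 488.  -414.1]
 [ 570.9 -402.1]
 [ 506.9 -444.2]
 [ 488.2 -414.7]]
[ 529. -407.] [-1.  -0.4  0.2  1.3 -0.5]
[ 475.7 -418.3  160. ] [180.  45.  11.]
rows 11 each [-0.332, 0.528, -0.347, 0.0, -0.893, -0.0]
rows 14 each [-0.263, 0.415, -0.271, 0.0, -0.702, -0.0]
[ 475.7 -418.3   90. ] [180.  45.  11.]
```

Emit:
apply_moves(
  deltas=[
    [0,0,-0.6,0,0,0,0],
    [0,0,-0.9,0,0,0,0],
    [0,0,-0.9,0,0,0,0],
    [0,0,-0.9,0,0,0,0],
  ],
)

```text
time: 8.12
tool_pos: [502.2, -235.4, 118.5]
tcp_rot: [180.0, -0.0, 11.0]
ft_force: [-0.3, 0.5, 0.1]
finger_gap: 16.6
grip_force: 49.3
```

```bash
python3 -c "
from h import *
pos,rpy=tippose([540.8,-404.7,85],11,45);plan(pos,rpy,11)
"
```

```text
rows 11 each [-0.222, 0.529, -0.055, 0.0, -0.893, -0.0]
```

Emit:
apply_moves(
  deltas=[
    [-0.22,0.53,-0.06,0,-0.89,0,0],
    [-0.22,0.53,-0.06,0,-0.89,0,0],
    [-0.22,0.53,-0.06,0,-0.89,0,0],
    [-0.22,0.53,-0.06,0,-0.89,0,0],
    [-0.22,0.53,-0.06,0,-0.89,0,0],
    [-0.22,0.53,-0.06,0,-0.89,0,0],
  ],
)

```text
time: 8.88
tool_pos: [484.3, -336.7, 135.4]
tcp_rot: [180.0, 24.6, 11.0]
ft_force: [-0.1, -0.6, -0.3]
finger_gap: 17.1
grip_force: 49.3
```

Emit:
apply_moves(
  deltas=[
    [-0.22,0.53,-0.06,0,-0.89,0,0],
    [-0.22,0.53,-0.06,0,-0.89,0,0],
    [-0.22,0.53,-0.06,0,-0.89,0,0],
    [-0.22,0.53,-0.06,0,-0.89,0,0],
    [-0.22,0.53,-0.06,0,-0.89,0,0],
    [0,0,0,0,0,0,0],
    [0,0,0,0,0,0,0],
  ],
)

```text
time: 9.75
tool_pos: [477.2, -418.1, 159.6]
tcp_rot: [-180.0, 44.8, 11.0]
ft_force: [0.3, -0.3, -0.8]
finger_gap: 16.6
grip_force: 49.4
```

```bash
python3 -c "
from h import *
st();im,_=shot('w3')
s=cv2.resize(snapshot('scene')[150:330,90:330],None,fx=1.67,fy=1.67,interpolation=2)
a=cv2.resize(im,(400,300));b=np.zeros_like(a);b[:]=0;s=cv2.resize(s,(400,300))
cv2.imwrite('pics/v3.png',np.hstack([a,s])[:,:,::-1])
pos,rpy=tippose([540.8,-404.7,15],11,45);plan(pos,rpy)
"
```

```text
t 9.75 pos [ 477.2 -418.1  159.6] rpy [-180.     44.77   10.98] F [ 0.3 -0.3 -0.8] gap 16.6
rows 2 each [0.808, -0.002, 0.847, 0.002, -0.025, -0.003]
```

View pics/v3.png

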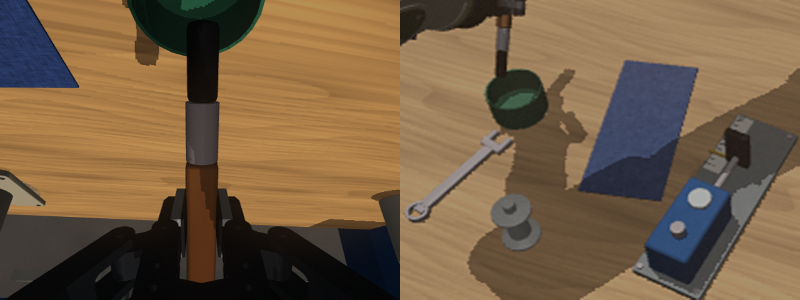

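The brush is held straight; its tip (left panel 203,22) is over the tin, whose opening is centred near (198,0). Dip, pause, raise.

Emit:
apply_moves(
  deltas=[
    [0.4,0,0.4,0,0,0,0],
    [0.4,0,0.4,0,0,0,0],
    [0.4,0,0.4,0,0,0,0],
    [0.3,0,0.3,0,0,0,0],
    [0.15,0,0.15,0,0,0,0],
    [0,0,0,0,0,0,0],
    [0,0,0,0,0,0,0],
    [0,0,0,0,0,0,0],
  ],
)

```text
time: 10.85
tool_pos: [477.5, -418.7, 90.2]
tcp_rot: [179.9, 44.8, 10.9]
ft_force: [-0.0, 0.5, -0.4]
finger_gap: 16.6
grip_force: 49.4
```

Emit:
apply_moves(
  deltas=[
    [0,0,0,0,0,0,0],
    [-0.4,0,-0.4,0,0,0,0],
    [-0.7,0,-0.7,0,0,0,0],
    [-0.7,0,-0.7,0,0,0,0],
    [-0.7,0,-0.7,0,0,0,0],
  ],
)

```text
time: 11.48
tool_pos: [477.3, -418.8, 199.1]
tcp_rot: [179.8, 44.8, 10.9]
ft_force: [0.0, 0.1, -0.0]
finger_gap: 16.9
grip_force: 49.4
```

```bash
python3 -c "
from h import *
st()
pos,rpy=tippose([640,-62,115],11,45);print(pos,rpy);plan(pos,rpy)
"
```

```text
t 11.47 pos [ 477.3 -418.8  199.1] rpy [179.84  44.76  10.87] F [ 0.   0.1 -0. ] gap 16.9
[574.94397662 -75.66432663 189.95331881] [180.  45.  11.]
rows 11 each [0.365, -0.964, -0.326, 0.001, -0.005, -0.002]
```

Emit:
apply_moves(
  deltas=[
    [0.36,-0.96,-0.33,0,0,0,0],
    [0.36,-0.96,-0.33,0,0,0,0],
    [0.36,-0.96,-0.33,0,0,0,0],
    [0.36,-0.96,-0.33,0,0,0,0],
    [0.36,-0.96,-0.33,0,0,0,0],
    [0.36,-0.96,-0.33,0,0,0,0],
    [0.36,-0.96,-0.33,0,0,0,0],
    [0.36,-0.96,-0.33,0,0,0,0],
  ],
)

```text
time: 12.48
tool_pos: [548.6, -169.2, 192.6]
tcp_rot: [179.9, 44.8, 11.0]
ft_force: [1.5, -0.8, -1.9]
finger_gap: 16.6
grip_force: 49.4
```

Emit:
apply_moves(
  deltas=[
    [0.36,-0.96,-0.33,0,0,0,0],
    [0.36,-0.96,-0.33,0,0,0,0],
    [0.36,-0.96,-0.33,0,0,0,0],
    [0,0,0,0,0,0,0],
    [0,0,0,0,0,0,0],
  ],
)

```text
time: 13.1
tool_pos: [574.9, -77.3, 190.0]
tcp_rot: [179.9, 44.8, 11.0]
ft_force: [0.3, 0.3, -0.6]
finger_gap: 17.0
grip_force: 49.4
```

```bash
python3 -c "
from h import *
s=st();im,_=shot('w4');C=wcam('w4')
a=cv2.resize(im[:300],None,fx=1.25,fy=1.25)
cv2.imwrite('pics/v4.png',a[:,:,::-1])
print(proj(C,[640.3,-61.9,75]))
pos,rpy=tippose([640,-62,85],11,45);plan(pos,rpy)
"
```

```text
t 13.1 pos [574.9 -77.3 190. ] rpy [179.94  44.8   10.97] F [ 0.3  0.3 -0.6] gap 17.0
[310.35839951 -40.27565417]
rows 1 each [0.715, -0.063, 0.691, 0.001, -0.04, -0.011]
```

View pics/v4.png

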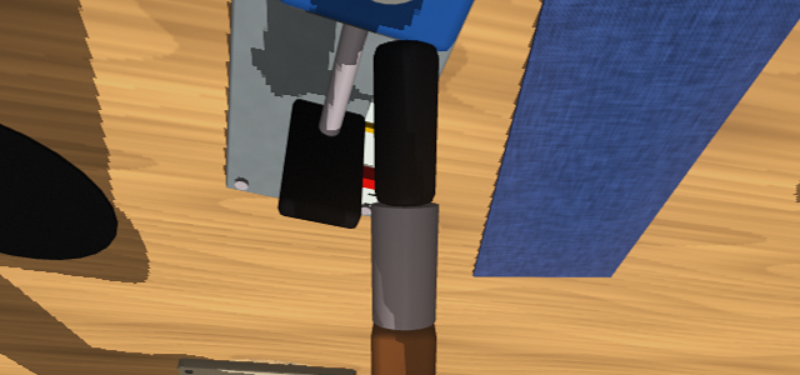

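The tip (crop 406,45) is right in line with the felt, whose near edge is at (395,0). Lower gently.

Emit:
apply_moves(
  deltas=[
    [0.32,-0.06,0.32,0,0,0,0],
    [0.3,0,0.3,0,0,0,0],
    [0.05,0,0.05,0,0,0,0],
    [0,0,0,0,0,0,0],
  ],
)

```text
time: 13.65
tool_pos: [574.0, -75.2, 159.8]
tcp_rot: [-180.0, 44.9, 11.0]
ft_force: [-0.0, -0.2, -0.8]
finger_gap: 17.1
grip_force: 49.4
```

Emit:
apply_moves(
  deltas=[
    [0.04,0,0.04,0,0,0,0],
    [0,0,0,0,0,0,0],
  ],
)

```text
time: 13.9
tool_pos: [574.5, -75.1, 158.9]
tcp_rot: [180.0, 44.8, 11.0]
ft_force: [-0.4, -0.6, -0.7]
finger_gap: 16.5
grip_force: 49.4
```

Emit:
apply_moves(
  deltas=[
    [0.04,0,0.04,0,0,0,0],
    [0,0,0,0,0,0,0],
  ],
)

```text
time: 14.15
tool_pos: [574.3, -75.0, 156.9]
tcp_rot: [-180.0, 44.9, 11.0]
ft_force: [0.8, 0.1, -0.9]
finger_gap: 16.9
grip_force: 49.4
```

Emit:
apply_moves(
  deltas=[
    [0.04,0,0.04,0,0,0,0],
    [0,0,0,0,0,0,0],
  ],
)

```text
time: 14.4
tool_pos: [574.3, -75.0, 155.3]
tcp_rot: [180.0, 44.9, 11.0]
ft_force: [0.0, 0.3, 0.2]
finger_gap: 16.6
grip_force: 49.4
```

Emit:
apply_moves(
  deltas=[
    [0.04,0,0.04,0,0,0,0],
    [0,0,0,0,0,0,0],
  ],
)

```text
time: 14.65
tool_pos: [574.2, -75.1, 154.4]
tcp_rot: [180.0, 44.9, 10.9]
ft_force: [-2.3, 0.7, 5.7]
finger_gap: 17.0
grip_force: 49.7
```

Emit:
apply_moves(
  deltas=[
    [0.02,0,0.02,0,0,0,0],
    [0,0,0,0,0,0,0],
    [0,0,0,0,0,0,0],
    [-0.3,0,-0.3,0,0,0,0],
    [-0.6,0,-0.6,0,0,0,0],
    [-0.3,0,-0.3,0,0,0,0],
  ],
)

```text
time: 15.4
tool_pos: [575.1, -75.1, 206.7]
tcp_rot: [179.9, 44.7, 10.9]
ft_force: [0.5, -0.1, -0.8]
finger_gap: 16.8
grip_force: 49.4
```

```bash
python3 -c "
from h import *
st();plan([502.4,-235.6,80],[180,0,11])
"
```

```text
t 15.4 pos [575.1 -75.1 206.7] rpy [179.91  44.67  10.92] F [ 0.5 -0.1 -0.8] gap 16.8
rows 11 each [-0.126, 0.435, 0.49, 0.001, 0.886, -0.001]
```

Emit:
apply_moves(
  deltas=[
    [-0.13,0.44,0.49,0,0.89,0,0],
    [-0.13,0.44,0.49,0,0.89,0,0],
    [-0.13,0.44,0.49,0,0.89,0,0],
    [-0.13,0.44,0.49,0,0.89,0,0],
    [-0.13,0.44,0.49,0,0.89,0,0],
    [-0.13,0.44,0.49,0,0.89,0,0],
  ],
)

```text
time: 16.15
tool_pos: [522.0, -166.6, 146.0]
tcp_rot: [179.9, 20.2, 11.0]
ft_force: [0.4, 0.8, -0.7]
finger_gap: 16.8
grip_force: 49.3
```

Emit:
apply_moves(
  deltas=[
    [-0.13,0.44,0.49,0,0.89,0,0],
    [-0.13,0.44,0.49,0,0.89,0,0],
    [-0.13,0.44,0.49,0,0.89,0,0],
    [-0.13,0.44,0.49,0,0.89,0,0],
    [-0.13,0.44,0.49,0,0.89,0,0],
    [0,0,0.7,0,0,0,0],
    [0,0,0.7,0,0,0,0],
    [0,0,0,0,0,0,0],
  ],
)

```text
time: 17.15
tool_pos: [499.3, -236.8, 34.7]
tcp_rot: [-179.9, 0.1, 11.0]
ft_force: [0.5, 0.1, -0.8]
finger_gap: 16.9
grip_force: 49.3
```

Emit:
apply_moves(
  deltas=[
    [0.1,0,0.3,0,0,0,0],
    [0,0,0.2,0,0,0,0],
    [0,0,0,0,0,0,0],
    [0,0,0,0,0,0,0.45],
    [0,0,0,0,0,0,0.45],
    [0,0,-0.3,0,0,0,0.45],
    [0,0,-0.9,0,0,0,0.45],
    [0,0,-0.9,0,0,0,0.45],
  ],
)

```text
time: 18.15
tool_pos: [503.3, -236.8, 84.8]
tcp_rot: [180.0, -0.0, 11.0]
ft_force: [0.9, -0.2, -0.4]
finger_gap: 38.3
grip_force: 0.0
```

```bash
python3 -c "
from h import *
st();plan([515,-70,210],[180,0,83])
"
```

```text
t 18.15 pos [ 503.3 -236.8   84.8] rpy [179.99  -0.    10.99] F [ 0.9 -0.2 -0.4] gap 38.3
rows 17 each [0.264, -0.23, -0.246, 0.0, 0.0, -0.924]
```

Emit:
apply_moves(
  deltas=[
    [0.26,-0.23,-0.25,0,0,-0.92,0.45],
    [0.26,-0.23,-0.25,0,0,-0.92,0.45],
    [0.26,-0.23,-0.25,0,0,-0.92,0.45],
    [0.26,-0.23,-0.25,0,0,-0.92,0.45],
    [0.26,-0.23,-0.25,0,0,-0.92,0.45],
    [0.26,-0.23,-0.25,0,0,-0.92,0.45],
    [0.26,-0.23,-0.25,0,0,-0.92,0.45],
    [0.26,-0.23,-0.25,0,0,-0.92,0.45],
  ],
)

```text
time: 19.15
tool_pos: [535.4, -160.8, 144.7]
tcp_rot: [180.0, -0.0, 44.9]
ft_force: [0.4, 0.7, 0.1]
finger_gap: 38.2
grip_force: 0.0
```

Emit:
apply_moves(
  deltas=[
    [0.26,-0.23,-0.25,0,0,-0.92,0.45],
    [0.26,-0.23,-0.25,0,0,-0.92,0.45],
    [0.26,-0.23,-0.25,0,0,-0.92,0.45],
    [0.26,-0.23,-0.25,0,0,-0.92,0.45],
    [0.26,-0.23,-0.25,0,0,-0.92,0.45],
    [0.26,-0.23,-0.25,0,0,-0.92,0.45],
    [0.26,-0.23,-0.25,0,0,-0.92,0.45],
    [0.26,-0.23,-0.25,0,0,-0.92,0.45],
  ],
)

```text
time: 20.15
tool_pos: [519.4, -80.1, 204.6]
tcp_rot: [179.9, 0.0, 78.6]
ft_force: [-0.4, -1.1, -0.4]
finger_gap: 38.2
grip_force: 0.0
```

Emit:
apply_moves(
  deltas=[
    [0.26,-0.23,-0.25,0,0,-0.92,0.45],
    [0,0,0,0,0,0,0.45],
  ],
)

```text
time: 20.4
tool_pos: [514.7, -71.1, 212.5]
tcp_rot: [179.9, 0.0, 82.7]
ft_force: [0.1, -0.3, -0.4]
finger_gap: 38.2
grip_force: 0.0
```

```bash
python3 -c "
from h import *
st();im,_=shot('w5');cv2.imwrite('pics/v5.png',cv2.resize(im,(800,600),interpolation=2)[:,:,::-1])
"
```

```text
t 20.4 pos [514.7 -71.1 212.5] rpy [1.7986e+02 1.0000e-02 8.2700e+01] F [ 0.1 -0.3 -0.4] gap 38.2
```

View pics/v5.png

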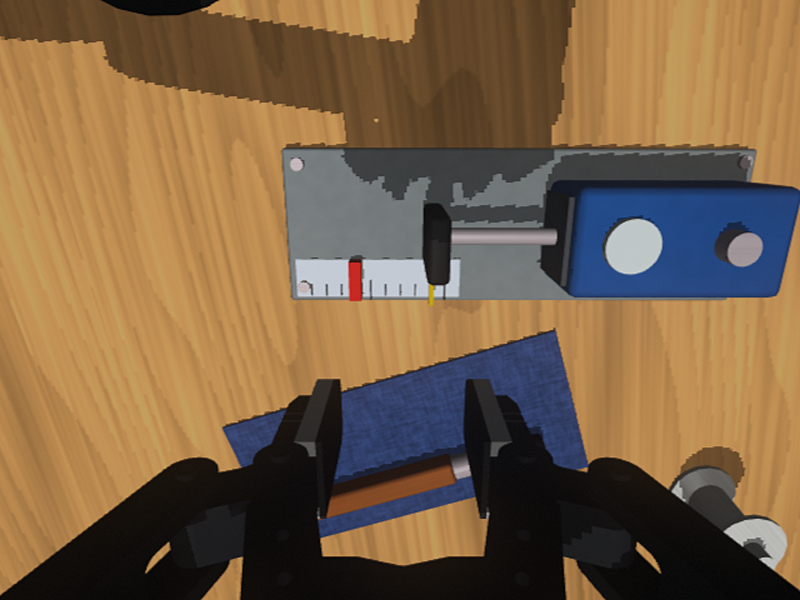

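The brush lies on its mat. Gauge in this view: handle top near (438,245), pointer end (431,303), red mark middle column 355, felt (633,246). All pixels are in the 1.25x picture.

```bash
python3 -c "
from h import *
np.set_printoptions(precision=1,suppress=True)
A=wcam('w1');B=wcam('w2');D=wcam('w5');T=cam('top');S=cam('scene')
print('pointer',tri([(A,174,121),(B,108,155),(D,431.5/1.25,303/1.25)]))
print('mark -y end',tri([(A,169,176),(B,107,225),(D,355/1.25,299/1.25)]))
print('felt',tri([(T,326,204),(S,270,269),(D,633/1.25,246/1.25)]), onz(D,633/1.25,246/1.25,75))
f=onz(D,633/1.25,246/1.25,75)
for a in (-8,-7,-6):
  print(a, f[:2]-105*np.array([np.cos(np.radians(a)),np.sin(np.radians(a))]))
for p in [(424,206),(450,210),(450,280),(430,285)]: print(onz(D,p[0]/1.25,p[1]/1.25,90))
a=onz(D,284/1.25,149/1.25,10);b=onz(D,755/1.25,151/1.25,10);print('plate',a,b,np.degrees(np.arctan2(*(b-a)[1::-1])))
"
```

```text
pointer (array([530.2, -94.8,  29.9]), [0.5, 1.1, 1.0])
mark -y end (array([480.4, -89.4,  16.8]), [0.4, 0.3, 0.2])
felt (array([640.4, -62. ,  74.9]), [0.5, 0.8, 0.3]) [640.6 -62.2  75. ]
-8 [536.6 -47.6]
-7 [536.4 -49.4]
-6 [536.2 -51.2]
[531.7 -25.2  90. ]
[544.2 -28.8  90. ]
[540.7 -64.3  90. ]
[530.1 -65.7  90. ]
plate [450.8  11.5  10. ] [744.4 -27.2  10. ] -7.5253283479627475
```

```bash
python3 -c "
from h import *
st();plan([507,-112,140],[180,0,82.5])
"
```

```text
t 20.45 pos [514.6 -71.4 211.8] rpy [1.7991e+02 2.0000e-02 8.2610e+01] F [-0.1  0.1 -0.3] gap 38.5
rows 3 each [-0.458, -0.026, 0.798, 0.007, 0.001, 0.008]
```

Emit:
apply_moves(
  deltas=[
    [-0.46,-0.03,0.8,0,0,0,0.45],
    [-0.46,-0.03,0.8,0,0,0,0.45],
    [-0.46,-0.03,0.8,0,0,0,0.45],
    [0,0,0,0,0,0,0.45],
    [0,0,0,0,0,0,0.45],
  ],
)

```text
time: 21.08
tool_pos: [506.8, -112.1, 139.8]
tcp_rot: [180.0, -0.0, 82.6]
ft_force: [-0.6, -0.5, 0.4]
finger_gap: 38.7
grip_force: 0.0
```

```bash
python3 -c "
from h import *
np.set_printoptions(precision=1,suppress=True)
st();im,_=shot('w6');im=im.astype(int);r,g,b=im[...,0],im[...,1],im[...,2]
for n,m in [('red',(r>110)&(g<70)&(b<70)),('yel',(r>120)&(g>90)&(b<60)&(r-b>90))]:
    m=m.copy();m[330:]=0
    k,l,stt,c=cv2.connectedComponentsWithStats(m.astype(np.uint8));print(n,[(stt[i].tolist(),c[i]) for i in range(1,k) if stt[i][4]>25])
cv2.imwrite('pics/v6.png',cv2.resize(im.astype(np.uint8)[60:360,120:520],(800,600),interpolation=2)[:,:,::-1])
"
```

```text
t 21.07 pos [ 506.8 -112.1  139.8] rpy [180.   -0.   82.6] F [-0.6 -0.5  0.4] gap 38.7
red [([269, 170, 15, 41, 510], array([275.7, 189.9]))]
yel [([355, 179, 6, 36, 154], array([357.3, 197.5]))]
```

View pics/v6.png

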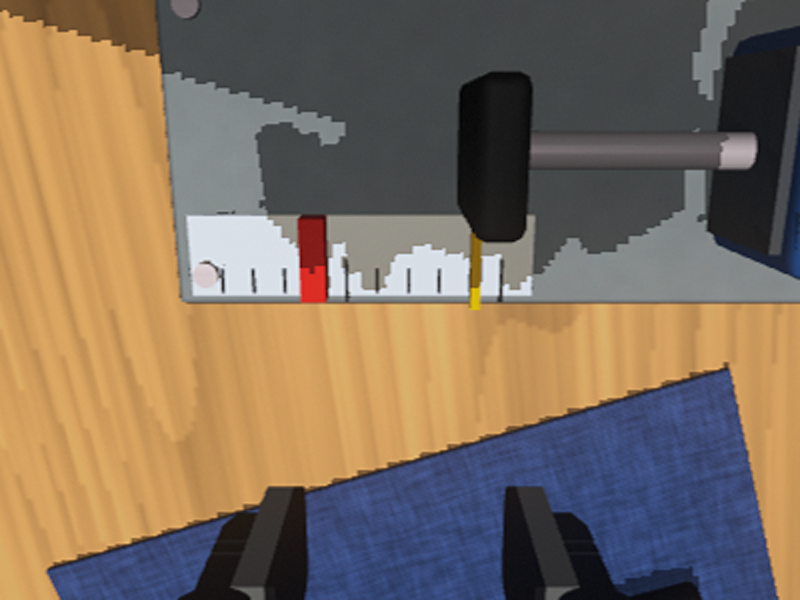

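Clear view: red mark middle at crop (312,290), pointer at (475,302), handle top around (500,155).

```bash
python3 -c "
from h import *
np.set_printoptions(precision=1,suppress=True)
A=wcam('w1');B=wcam('w2');D=wcam('w5');E=wcam('w6')
print('pointer',tri([(A,174,121),(B,108,155),(D,431.5/1.25,303/1.25),(E,357.5,213.5)]))
print('mark -y end',tri([(A,169,176),(B,107,225),(D,355/1.25,299/1.25),(E,276,210)]))
g=np.array([np.cos(np.radians(-7.5)),np.sin(np.radians(-7.5)),0])
for zp in (24,28,32):
  print(zp,[round(float(onz(C,*p,zp)@g),1) for C,p in ((E,(357.4,211)),(D,(431.5/1.25,301/1.25)))])
for zm in (12,14,17):
  print(zm,[round(float(onz(C,*p,zm)@g),1) for C,p in ((E,(276,205)),(D,(354.5/1.25,290/1.25)))])
for p in [(460,85),(531,80),(529,240),(470,235),(495,72),(500,242)]: print(onz(E,120+p[0]/2,60+p[1]/2,90))
plan([536.5,-48.5,120],[180,0,82.5])
"
```

```text
pointer (array([530.4, -94.9,  30.3]), [0.5, 1.2, 0.8, 0.5])
mark -y end (array([480.4, -89.4,  16.8]), [0.4, 0.3, 0.3, 0.1])
24 [539.2, 539.3]
28 [538.8, 539.0]
32 [538.5, 538.8]
12 [487.4, 487.6]
14 [487.6, 487.8]
17 [488.0, 488.0]
[529.1 -32.6  90. ]
[543.9 -33.5  90. ]
[540.8 -66.8  90. ]
[527.9 -64.   90. ]
[536.6 -31.   90. ]
[534.4 -66.4  90. ]
rows 3 each [0.742, 0.232, 0.225, 0.007, 0.001, 0.011]
```

Emit:
apply_moves(
  deltas=[
    [0.74,0.23,0.22,0,0,0,0.45],
    [0.74,0.23,0.22,0,0,0,0.45],
    [0.74,0.23,0.22,0,0,0,0.45],
    [0,0,0,0,0,0,0.45],
    [0,0,0,0,0,0,0.45],
  ],
)

```text
time: 21.75
tool_pos: [535.8, -48.8, 120.2]
tcp_rot: [179.9, 0.0, 82.7]
ft_force: [0.4, -0.2, 0.3]
finger_gap: 38.2
grip_force: 0.0
```

Emit:
apply_moves(
  deltas=[
    [0,0,0.5,0,0,0,0.45],
    [0,0,0.7,0,0,0,0.45],
    [0,0,0.4,0,0,0,0.45],
    [0,0,0,0,0,0,0.45],
    [0,0,0,0,0,0,0.45],
  ],
  grip_force=60,
)

```text
time: 22.38
tool_pos: [535.7, -48.9, 71.7]
tcp_rot: [180.0, 0.0, 82.7]
ft_force: [-0.2, 0.0, 0.4]
finger_gap: 38.4
grip_force: 0.0
```

Emit:
apply_moves(
  deltas=[
    [0,0,0,0,0,0,0],
    [0,0,0,0,0,0,0],
    [0,0,0,0,0,0,0],
    [0,0,0,0,0,0,0],
    [0,0,0,0,0,0,0],
  ],
  grip_force=60,
)

```text
time: 23.0
tool_pos: [536.3, -48.8, 72.1]
tcp_rot: [179.9, 0.0, 82.7]
ft_force: [2.9, -0.1, 5.4]
finger_gap: 11.4
grip_force: 59.9
```

```bash
python3 -c "
from h import *
p=[]
for i in range(6):
  s=sense();snapshot('top');p.append(s['tool_pos'])
print(np.mean(p,0),np.std(p,0));st()
Q=R.from_euler('xyz',s['tcp_rot'],degrees=True);print(Q.inv().apply([-np.cos(np.radians(7.5)),np.sin(np.radians(7.5)),0]))
"
```

```text
[536.28539335 -48.82666417  72.10274473] [0.0070323  0.01003029 0.00980056]
t 23.3 pos [536.3 -48.8  72.1] rpy [1.7988e+02 1.0000e-02 8.2680e+01] F [ 3.9 -0.5  5.2] gap 11.4
[ 0.00304812 -0.9999932  -0.00207757]
```

Emit:
apply_moves(
  deltas=[
    [0,-0.1,0,0,0,0,0],
    [0,-0.2,0,0,0,0,0],
    [0,-0.2,0,0,0,0,0],
    [0,-0.2,0,0,0,0,0],
    [0,-0.2,0,0,0,0,0],
    [0,-0.2,0,0,0,0,0],
    [0,-0.2,0,0,0,0,0],
    [0,-0.2,0,0,0,0,0],
  ],
)

```text
time: 24.3
tool_pos: [492.0, -43.1, 72.1]
tcp_rot: [179.8, 0.0, 82.7]
ft_force: [8.5, -0.4, 2.9]
finger_gap: 11.2
grip_force: 59.3
```

Emit:
apply_moves(
  deltas=[
    [0,-0.15,0,0,0,0,0],
    [0,-0.04,0,0,0,0,0],
    [0,0,0,0,0,0,0],
    [0,0,0,0,0,0,0],
  ],
)

```text
time: 24.8
tool_pos: [486.6, -42.4, 72.1]
tcp_rot: [179.8, -0.0, 82.7]
ft_force: [8.8, -0.2, 2.3]
finger_gap: 11.3
grip_force: 59.3
```

```bash
python3 -c "
from h import *
s=st();d=s['tool_pos']-np.array([536.29,-48.83,72.1]);print(d@[-.9914,.1305,0])
im,_=shot('w7');b=snapshot('scene')[190:280,230:350];t=snapshot('top')[170:290,280:400]
cv2.imwrite('pics/v7.png',np.hstack([cv2.resize(t,(400,400),interpolation=2),cv2.resize(b,(400,400),interpolation=2)])[:,:,::-1])
"
```

```text
t 24.8 pos [486.6 -42.4  72.1] rpy [179.77  -0.    82.68] F [ 8.8 -0.2  2.3] gap 11.3
50.05692628392661
```

View pics/v7.png

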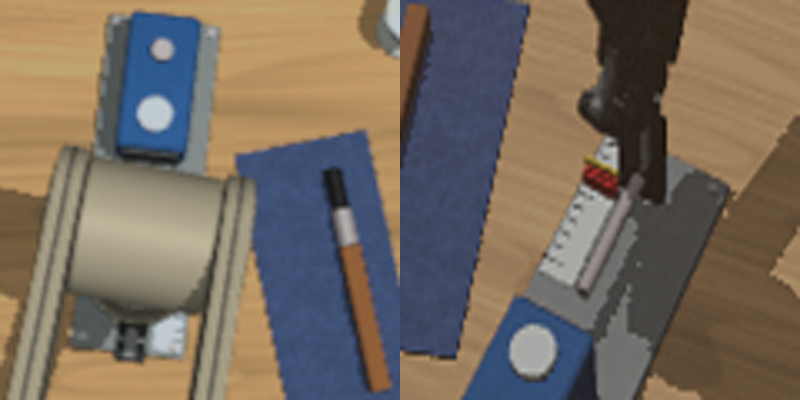

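The scene crop shows the pointer's yellow tip (600,163) right over the red mark (602,180), apart only by parallax from its height. I'll check that numerically.

```bash
python3 -c "
from h import *
S=cam('scene');g=np.array([np.cos(np.radians(-7.5)),np.sin(np.radians(-7.5)),0])
im=snapshot('scene').astype(int);r,gg,b=im[...,0],im[...,1],im[...,2]
M={'red':(r>80)&(gg<50)&(b<50),'yel':(r>110)&(gg>90)&(b<70)}
for n,m in M.items():
    m[:190]=0;m[280:]=0;m[:,:265]=0;m[:,330:]=0
    ys,xs=np.nonzero(m);print(n,len(xs),xs.mean() if len(xs) else 0,ys.mean() if len(xs) else 0,xs.min(),xs.max(),ys.min(),ys.max())
# predicted pixel positions
y=np.array([.1305,.9914,0])
def w(u,v,z): return u*g+v*y+np.array([0,0,z])
vm=np.array([480.4,-89.4,0])@y
for u in (485,487,488,489,491): print(u,'ptr end',proj(S,w(u,vm-5,29)),'mid',proj(S,w(u,vm+3,29)))
print('mark -y',proj(S,w(487.9,vm,15)),'mid',proj(S,w(487.9,vm+8,15)))
"
```

```text
red 28 290.2857142857143 229.53571428571428 285 295 227 232
yel 18 296.3888888888889 228.61111111111111 284 320 194 279
485 ptr end [283.71697279 223.87402867] mid [286.6205897  224.99406749]
487 ptr end [283.32639135 224.43668268] mid [286.23207592 225.55886703]
488 ptr end [283.13081797 224.71841688] mid [286.03753732 225.84167632]
489 ptr end [282.93505578 225.00042307] mid [285.84281057 226.12475916]
491 ptr end [282.54296388 225.56525298] mid [285.45279148 226.69174703]
mark -y [285.19234059 229.07575678] mid [288.0785562  230.19776831]
```

Emit:
apply_moves(
  deltas=[
    [0,-0.025,0,0,0,0,0],
    [0,0,0,0,0,0,0],
    [0,0,0,0,0,0,0],
    [0,0,0,0,0,0,0],
    [0,0,0,0,0,0,0],
    [0,0,0,0,0,0,0],
    [0,0,0,0,0,0,0],
    [0,0,0,0,0,0,0],
  ],
)

```text
time: 26.0
tool_pos: [485.9, -42.3, 72.1]
tcp_rot: [179.8, -0.0, 82.7]
ft_force: [9.0, -1.3, 1.9]
finger_gap: 11.3
grip_force: 59.3
```

Emit:
apply_moves(
  deltas=[
    [0,0,0,0,0,0,0],
    [0,0,0,0,0,0,0],
    [0,0,0,0,0,0,0],
    [0,0,0,0,0,0,0],
    [0,0,0,0,0,0,0],
    [0,0,0,0,0,0,0],
    [0,0,0,0,0,0,0],
    [0,0,0,0,0,0,0],
  ],
)

```text
time: 27.0
tool_pos: [486.0, -42.3, 72.1]
tcp_rot: [179.8, -0.0, 82.7]
ft_force: [9.7, 0.3, 2.3]
finger_gap: 11.2
grip_force: 59.3
```

Emit:
apply_moves(
  deltas=[
    [0,0,0,0,0,0,0],
    [0,0,0,0,0,0,0],
    [0,0,0,0,0,0,0],
    [0,0,0,0,0,0,0],
    [0,0,0,0,0,0,0],
    [0,0,0,0,0,0,0],
    [0,0,0,0,0,0,0],
    [0,0,0,0,0,0,0],
  ],
)

```text
time: 28.0
tool_pos: [486.0, -42.3, 72.1]
tcp_rot: [179.8, -0.0, 82.7]
ft_force: [8.2, -0.3, 2.5]
finger_gap: 11.3
grip_force: 59.3
```

Emit:
apply_moves(
  deltas=[
    [0,0,0,0,0,0,0],
    [0,0,0,0,0,0,0],
    [0,0,0,0,0,0,0],
    [0,0,0,0,0,0,0],
    [0,0,0,0,0,0,0],
    [0,0,0,0,0,0,0],
    [0,0,0,0,0,0,0],
    [0,0,0,0,0,0,0],
  ],
)

```text
time: 29.0
tool_pos: [486.0, -42.3, 72.1]
tcp_rot: [179.8, -0.0, 82.7]
ft_force: [8.7, -1.4, 1.2]
finger_gap: 11.1
grip_force: 59.3
```

Emit:
apply_moves(
  deltas=[
    [0,0.06,0,0,0,0,0],
    [0,0.12,0,0,0,0,0],
    [0,0.12,0,0,0,0,0],
    [0,0.12,0,0,0,0,0],
    [0,0.12,0,0,0,0,0],
    [0,0.12,0,0,0,0,0],
    [0,0.12,0,0,0,0,0],
    [0,0.12,0,0,0,0,0],
  ],
)

```text
time: 30.0
tool_pos: [512.4, -45.7, 72.1]
tcp_rot: [179.8, 0.0, 82.7]
ft_force: [5.5, -0.0, 3.5]
finger_gap: 11.1
grip_force: 59.8
```

Emit:
apply_moves(
  deltas=[
    [0,0.12,0,0,0,0,0],
    [0,0.12,0,0,0,0,0],
    [0,0.12,0,0,0,0,0],
    [0,0.12,0,0,0,0,0],
    [0,0.12,0,0,0,0,0],
    [0,0.08,0,0,0,0,0],
    [0,0.05,0,0,0,0,0],
    [0,0.04,0,0,0,0,0],
  ],
)

```text
time: 31.0
tool_pos: [534.8, -48.6, 72.1]
tcp_rot: [179.9, 0.0, 82.7]
ft_force: [2.3, -0.4, 7.2]
finger_gap: 11.2
grip_force: 60.1
```

Emit:
apply_moves(
  deltas=[
    [0,0.02,0,0,0,0,0],
    [0,0.02,0,0,0,0,0],
    [0,0,0,0,0,0,0],
    [0,0,0,0,0,0,0],
  ],
)

```text
time: 31.5
tool_pos: [535.9, -48.8, 72.1]
tcp_rot: [179.9, 0.0, 82.7]
ft_force: [2.7, -0.0, 6.1]
finger_gap: 11.5
grip_force: 60.1
```

Emit:
apply_moves(
  deltas=[
    [0,0.02,0,0,0,0,0],
    [0,0.02,0,0,0,0,0],
    [0,0,0,0,0,0,0],
  ],
)

```text
time: 31.88
tool_pos: [536.4, -48.8, 72.1]
tcp_rot: [180.0, 0.0, 82.7]
ft_force: [-2.0, -0.0, 10.5]
finger_gap: 10.9
grip_force: 60.8
```

Emit:
apply_moves(
  deltas=[
    [0,0.02,0,0,0,0,0],
    [0,0.02,0,0,0,0,0],
    [0,0,0,0,0,0,0],
  ],
)

```text
time: 32.25
tool_pos: [536.5, -48.8, 72.1]
tcp_rot: [-179.9, 0.0, 82.7]
ft_force: [-9.2, 0.5, 16.5]
finger_gap: 11.0
grip_force: 61.7
```

Emit:
apply_moves(
  deltas=[
    [0,-0.04,0,0,0,0,0],
    [0,0,0,0,0,0,0],
    [0,0,0,0,0,0,0.15],
    [0,0,0,0,0,0,0.3],
    [0,0,0,0,0,0,0.45],
    [0,0,-0.3,0,0,0,0.45],
    [0,0,-0.8,0,0,0,0.45],
    [0,0,-0.8,0,0,0,0.45],
  ],
)

```text
time: 33.25
tool_pos: [536.2, -48.8, 129.1]
tcp_rot: [-180.0, -0.0, 82.7]
ft_force: [-0.5, 0.3, 0.4]
finger_gap: 38.7
grip_force: 0.0
```

```bash
cat >> h.py <<'E'
HUE={"cup2":(50,80),"cup3":(24,35),"cup4":(8,19),"mat":None}
RAD={"cup2":27.5,"cup3":22,"cup4":16.5}
def cmask(im,n):
    hsv=cv2.cvtColor(im,cv2.COLOR_RGB2HSV);lo,hi=HUE[n];m=cv2.inRange(hsv,(lo,150,45),(hi,255,255));m[330:]=0
    m=cv2.morphologyEx(m,cv2.MORPH_CLOSE,np.ones((9,9)));k,l,s,c=cv2.connectedComponentsWithStats(m)
    if k<2: return None
    return l,s,c
def sil(C,p,r,h,K=4):
    a=np.linspace(0,2*np.pi,60);P=[proj(C,[p[0]+r*np.cos(t),p[1]+r*np.sin(t),z]) for z in (p[2],p[2]+h) for t in a]
    H=cv2.convexHull(np.float32(P));m=np.zeros((480*K,640*K),np.uint8);cv2.fillPoly(m,[np.int32(np.round(H*K+(K-1)/2))],1);return m
def fitcup(views,n,p0,h=50,z=0,freeh=False):
    """views=[(im,C)]; fit silhouette (convex hull of colour blob nearest the guess) by IoU"""
    from scipy.optimize import minimize
    obs=[]
    for im,C in views:
        l,s,c=cmask(im,n);q=proj(C,[*p0,z+h/2]);i=1+np.argmin([np.hypot(*(c[j]-q))-s[j][4]/50 for j in range(1,len(s))])
        big=cv2.resize((l==i).astype(np.uint8),None,fx=4,fy=4,interpolation=0);cs=max(cv2.findContours(big,0,2)[0],key=cv2.contourArea)
        m=np.zeros_like(big);cv2.fillPoly(m,[cv2.convexHull(cs)],1);obs.append((m,C))
    def f(x):
        return sum(1-((m&(S:=sil(C,[x[0],x[1],z],RAD[n],x[2] if freeh else h))).sum()/(m|S).sum()) for m,C in obs)
    x0=np.r_[p0,[h]] if freeh else np.array(p0,float)
    r=minimize(f,x0,method="Nelder-Mead",options=dict(initial_simplex=np.vstack([x0]+[x0+8*e for e in np.eye(len(x0))]),xatol=.1,fatol=1e-4))
    print(n,np.round(r.x,1),"loss",round(r.fun,3));return r.x
def load(tag): return cv2.imread(f"pics/{tag}.png")[:,:,::-1].copy(),wcam(tag)
E
python3 -c "
from h import *
st();plan([575,110,230],[180,0,82.7])
"
```

```text
t 33.25 pos [536.2 -48.8 129.1] rpy [-179.97   -0.     82.68] F [-0.5  0.3  0.4] gap 38.7
rows 6 each [0.902, 0.102, -0.561, -0.001, -0.0, -0.001]
```

Emit:
apply_moves(
  deltas=[
    [0.9,0.1,-0.56,0,0,0,0.85],
    [0.9,0.1,-0.56,0,0,0,0.85],
    [0.9,0.1,-0.56,0,0,0,0.85],
    [0.9,0.1,-0.56,0,0,0,0.85],
    [0.9,0.1,-0.56,0,0,0,0.85],
    [0.9,0.1,-0.56,0,0,0,0.85],
    [0,0,0,0,0,0,0.85],
    [0,0,0,0,0,0,0.85],
  ],
)

```text
time: 34.25
tool_pos: [574.5, 109.2, 228.7]
tcp_rot: [-180.0, 0.0, 82.7]
ft_force: [-0.6, 0.4, -0.6]
finger_gap: 72.4
grip_force: 0.0
```

```bash
python3 -c "
from h import *
st();im,_=shot('w8');v=[load('w8')]
fitcup(v,'cup2',[622,125]);fitcup(v,'cup4',[595,259]);a=fitcup(v,'cup2',[622,125],freeh=True)
plan([a[0],a[1],140],[180,0,82.7])
"
```

```text
t 34.25 pos [574.5 109.2 228.7] rpy [-1.7996e+02  3.0000e-02  8.2700e+01] F [-0.6  0.4 -0.6] gap 72.4
cup2 [621.8 125.8] loss 0.112
cup4 [673. 232.] loss 0.964
cup2 [624.8 120.9  31.4] loss 0.046
rows 4 each [0.153, 0.404, 0.735, -0.004, 0.002, -0.002]
```

View pics/w8.png

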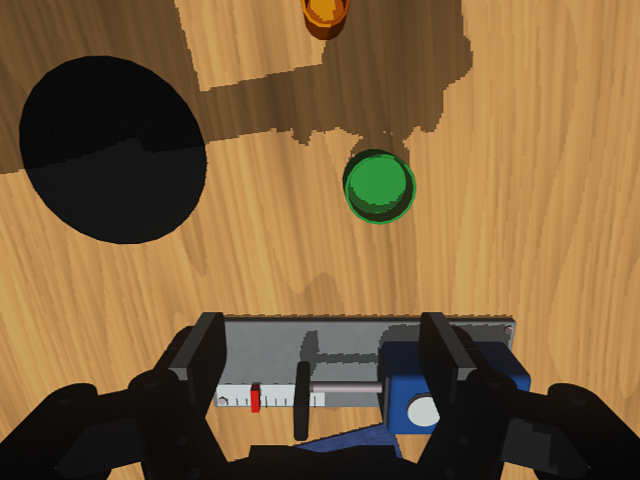

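View: cup2 rim centre near (380,188), orange cup4 at the top edge (325,12), black mat (20–207, 56–243), gauge slide home. My colour mask missed the dark walls, so I'll loosen it.

```bash
sed -i 's/(lo,150,45)/(lo,110,12)/' h.py; cat >> h.py <<'E'
RAD["mat"]=80
def fitmat(view,p0):
    from scipy.optimize import minimize
    im,C=view;b=(im.max(2)<45).astype(np.uint8);b[330:]=0
    k,l,s,c=cv2.connectedComponentsWithStats(b);q=proj(C,[*p0,3]);i=l[int(q[1]),int(q[0])]
    big=cv2.resize((l==i).astype(np.uint8),None,fx=4,fy=4,interpolation=0);cs=max(cv2.findContours(big,0,2)[0],key=cv2.contourArea)
    m=np.zeros_like(big);cv2.fillPoly(m,[cv2.convexHull(cs)],1)
    def f(x): S=sil(C,[x[0],x[1],0],80,3);return 1-(m&S).sum()/(m|S).sum()
    r=minimize(f,p0,method="Nelder-Mead",options=dict(initial_simplex=[p0,[p0[0]+8,p0[1]],[p0[0],p0[1]+8]],xatol=.1,fatol=1e-4));print("mat",np.round(r.x,1),round(r.fun,3));return r.x
E
python3 -c "
from h import *
v=[load('w8')];C=v[0][1]
fitcup(v,'cup2',[622,125]);fitcup(v,'cup2',[622,125],freeh=True)
print(onz(C,380,188,50),onz(C,325,4,50));fitmat(v[0],[401,175])
"
```

```text
cup2 [621.8 125.7] loss 0.035
cup2 [622.1 124.8  45.6] loss 0.011
[621.55661283 127.04722948  50.        ] [595.2600372  255.74188394  50.        ]
mat [400.7 174.9] 0.011
```

Emit:
apply_moves(
  deltas=[
    [0.13,0.4,0.74,0,0,0,0.9],
    [0.13,0.4,0.74,0,0,0,0.9],
    [0.13,0.4,0.74,0,0,0,0.9],
    [0.13,0.4,0.74,0,0,0,0.9],
    [0,0,0,0,0,0,0.9],
    [0,0,0,0,0,0,0.9],
  ],
)

```text
time: 35.05
tool_pos: [624.2, 118.3, 140.5]
tcp_rot: [-180.0, 0.0, 82.6]
ft_force: [0.5, -0.1, 0.8]
finger_gap: 76.8
grip_force: 0.0
```

```bash
python3 -c "
from h import *
st();shot('w9');v=[load('w9')]
fitcup(v,'cup2',[622,125]);fitcup([load('w8')]+v,'cup2',[622,125],freeh=True)
"
```

```text
t 35.05 pos [624.2 118.3 140.5] rpy [-1.7998e+02  1.0000e-02  8.2640e+01] F [ 0.5 -0.1  0.8] gap 76.8
cup2 [621.9 125.4] loss 0.023
cup2 [621.9 125.   47.4] loss 0.026
```

Emit:
apply_moves(
  deltas=[
    [0.22,-0.11,0.5,0,0,0,0.9],
    [0,0,0.8,0,0,0,0.9],
    [0,0,0.8,0,0,0,0.9],
    [0,0,0.8,0,0,0,0.9],
    [0,0,0.5,0,0,0,0.9],
    [0,0,0.2,0,0,0,0.9],
    [0,0,0,0,0,0,0.9],
  ],
  grip_force=30,
)

```text
time: 35.98
tool_pos: [622.1, 126.0, 32.3]
tcp_rot: [180.0, -0.0, 82.7]
ft_force: [0.3, 0.3, 0.7]
finger_gap: 77.1
grip_force: 0.0
```

Emit:
apply_moves(
  deltas=[
    [0,0,0,0,0,0,0.3],
    [0,0,0,0,0,0,0.3],
    [0,0,0,0,0,0,0.3],
    [0,0,0,0,0,0,0.3],
    [0,0,0,0,0,0,0.3],
  ],
  grip_force=30,
)

```text
time: 36.6
tool_pos: [623.2, 126.1, 33.7]
tcp_rot: [179.9, -0.0, 82.7]
ft_force: [-0.4, -0.5, 6.8]
finger_gap: 54.8
grip_force: 32.3
```

```bash
python3 -c "
from h import *
s=st();plan([400.7,174.9,110],[180,0,82.7])"
```

```text
t 36.6 pos [623.2 126.1  33.7] rpy [ 1.7987e+02 -4.0000e-02  8.2670e+01] F [-0.4 -0.5  6.8] gap 54.8
rows 8 each [0.084, -0.945, -0.319, 0.004, -0.001, -0.001]
```

Emit:
apply_moves(
  deltas=[
    [0,0,-0.7,0,0,0,0.3],
    [0,0,-0.9,0,0,0,0.3],
    [0,0,-0.9,0,0,0,0.3],
    [0.08,-0.6,0,0,0,0,0.3],
    [0.08,-0.94,0,0,0,0,0.3],
    [0.08,-0.94,0,0,0,0,0.3],
    [0.08,-0.94,0,0,0,0,0.3],
    [0.08,-0.94,0,0,0,0,0.3],
  ],
)

```text
time: 37.6
tool_pos: [493.2, 154.7, 108.5]
tcp_rot: [179.9, -0.0, 82.7]
ft_force: [-0.2, -0.0, -1.2]
finger_gap: 54.9
grip_force: 32.1
```

Emit:
apply_moves(
  deltas=[
    [0.08,-0.94,0,0,0,0,0.3],
    [0.08,-0.94,0,0,0,0,0.3],
    [0.08,-0.94,0,0,0,0,0.3],
    [0.08,-0.3,0,0,0,0,0.3],
    [0,0,0,0,0,0,0.3],
    [0,0,0,0,0,0,0.3],
  ],
)

```text
time: 38.35
tool_pos: [403.3, 175.9, 107.8]
tcp_rot: [179.9, -0.0, 82.7]
ft_force: [-0.2, -0.1, -0.1]
finger_gap: 54.8
grip_force: 32.1
```

```bash
python3 -c "
from h import *
s=st();plan([400.7,174.2,39],[180,0,82.7])"
```

```text
t 38.35 pos [403.3 175.9 107.8] rpy [ 1.7993e+02 -2.0000e-02  8.2660e+01] F [-0.2 -0.1 -0.1] gap 54.8
rows 3 each [-0.022, -0.027, 0.764, 0.005, -0.001, -0.003]
```

Emit:
apply_moves(
  deltas=[
    [0,-0.09,0.6,0,0,0,0.3],
    [0,0,0.8,0,0,0,0.3],
    [0,0,0.6,0,0,0,0.3],
    [0,0,0.3,0,0,0,0.3],
    [0,0,0,0,0,0,0.3],
    [0,0,0,0,0,0,0.3],
  ],
)

```text
time: 39.1
tool_pos: [400.2, 176.4, 38.8]
tcp_rot: [180.0, -0.0, 82.7]
ft_force: [0.9, 0.2, -0.5]
finger_gap: 54.7
grip_force: 32.1
```

Emit:
apply_moves(
  deltas=[
    [0,0,0.05,0,0,0,0.3],
    [0,0,0,0,0,0,0.3],
    [0,0,0,0,0,0,0.9],
    [0,0,0,0,0,0,0.9],
    [0,0,0,0,0,0,0.9],
    [0,0,-0.5,0,0,0,0.9],
    [0,0,-0.9,0,0,0,0.9],
    [0,0,-0.9,0,0,0,0.9],
  ],
)

```text
time: 40.1
tool_pos: [399.7, 176.3, 107.4]
tcp_rot: [180.0, -0.0, 82.7]
ft_force: [-0.2, 0.5, 0.4]
finger_gap: 76.8
grip_force: 0.0
```

```bash
python3 -c "
from h import *
s=st();plan([398,300,220],[180,0,82.7])"
```

```text
t 40.1 pos [399.7 176.3 107.4] rpy [ 1.7997e+02 -1.0000e-02  8.2680e+01] F [-0.2  0.5  0.4] gap 76.8
rows 5 each [0.817, -0.116, -0.75, 0.001, -0.001, -0.001]
```

Emit:
apply_moves(
  deltas=[
    [0,0,-0.9,0,0,0,0.9],
    [0.4,0,-0.9,0,0,0,0.9],
    [0.8,-0.05,-0.9,0,0,0,0.9],
    [0,0,-0.4,0,0,0,0.9],
    [0,0,0,0,0,0,0.9],
    [0,0,0,0,0,0,0.9],
  ],
)

```text
time: 40.85
tool_pos: [402.1, 211.4, 197.7]
tcp_rot: [-179.9, 0.1, 82.7]
ft_force: [0.2, -0.5, -1.1]
finger_gap: 76.9
grip_force: 0.0
```

```bash
python3 -c "
from h import *
s=st();shot('w10');v=[load('w10')]
C=v[0][1];print(proj(C,[401,175,53]),proj(C,[398,329,50]),proj(C,[595,259,50]))
fitcup(v,'cup2',[401,175],z=3);fitcup(v,'cup2',[401,175],z=3,freeh=True);fitmat(v[0],[401,175])
a=fitcup(v,'cup3',[398,329]);fitcup(v,'cup3',[398,329],freeh=True)
plan([*a,140],[180,0,82.7])"
```

```text
t 40.85 pos [402.1 211.4 197.7] rpy [-1.7993e+02  6.0000e-02  8.2650e+01] F [ 0.2 -0.5 -1.1] gap 76.9
[327.00877262 277.37506086] [291.58166098  48.77712056] [604.69434913 122.97694654]
cup2 [399.7 175.6] loss 0.011
cup2 [399.6 175.9  50.7] loss 0.009
mat [433.5 286.9] 0.881
cup3 [396.8 327.9] loss 0.083
cup3 [395.7 330.3  38.2] loss 0.05
rows 4 each [0.958, -0.166, 0.478, -0.005, 0.004, -0.003]
```

View pics/w10.png

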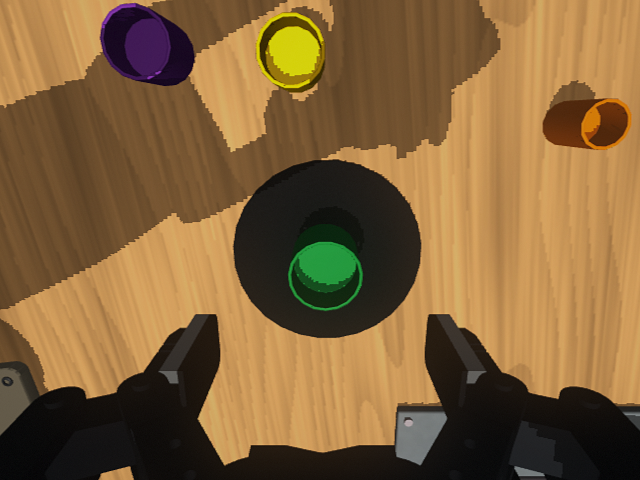

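View: cup2 stands upright on the mat (rim centre 326,276), yellow cup3 at (291,51), purple look-alike at (140,42), orange cup4 at (600,124). Approach cup3.

Emit:
apply_moves(
  deltas=[
    [0.95,-0.15,0.4,0,0,0,0.8],
    [0.95,-0.15,0.4,0,0,0,0.8],
    [0.95,-0.15,0.4,0,0,0,0.8],
    [0.95,-0.15,0.4,0,0,0,0.8],
    [0,0,0,0,0,0,0.8],
    [0,0,0,0,0,0,0.8],
  ],
)

```text
time: 41.65
tool_pos: [399.1, 326.7, 150.1]
tcp_rot: [-179.9, 0.1, 82.7]
ft_force: [0.4, 0.1, 0.2]
finger_gap: 68.3
grip_force: 0.0
```

```bash
python3 -c "
from h import *
s=st();shot('w11');v=[load('w11')]
print(cmask(v[0][0],'cup3')[1][1:].tolist())
a=fitcup(v,'cup3',[398,328]);fitcup(v,'cup3',[398,328],freeh=True);fitcup(v+[load('w10')],'cup3',[398,328],freeh=True)
plan([*a,46],[180,0,82.7],4)"
```

```text
t 41.65 pos [399.1 326.7 150.1] rpy [-1.7994e+02  8.0000e-02  8.2680e+01] F [0.4 0.1 0.2] gap 68.3
[[295, 221, 60, 61, 1312], [299, 254, 5, 4, 11]]
cup3 [399.1 325.9] loss 0.476
cup3 [399.6 306.5  -6.6] loss 0.198
cup3 [396.9 327.8  49.2] loss 0.554
rows 4 each [-0.006, -0.001, 0.871, -0.001, 0.002, -0.003]
```

```bash
python3 -c "
from h import *
im,C=load('w11');print('floor centre',onz(C,324.8,251.3,22))
hsv=cv2.cvtColor(im,cv2.COLOR_RGB2HSV);
for u,v in [(325,251),(325,215),(325,208),(290,250),(362,250),(325,290)]: print((u,v),im[v,u],hsv[v,u])
c=proj(C,[398,328,50]);print('rim pred',c)
cv2.imwrite('pics/v11.png',cv2.resize(im[150:330,240:420],(720,720),interpolation=0)[:600,:,::-1])
"
```

```text
floor centre [399.57873925 315.94858006  22.        ]
(325, 251) [152 121  10] [ 23 238 152]
(325, 215) [150 116  15] [ 22 229 150]
(325, 208) [71 54  7] [ 22 230  71]
(290, 250) [71 53 12] [ 21 212  71]
(362, 250) [178 131  75] [ 16 148 178]
(325, 290) [214 168  98] [ 18 138 214]
rim pred [319.87048758 247.70885339]
```

View pics/v11.png

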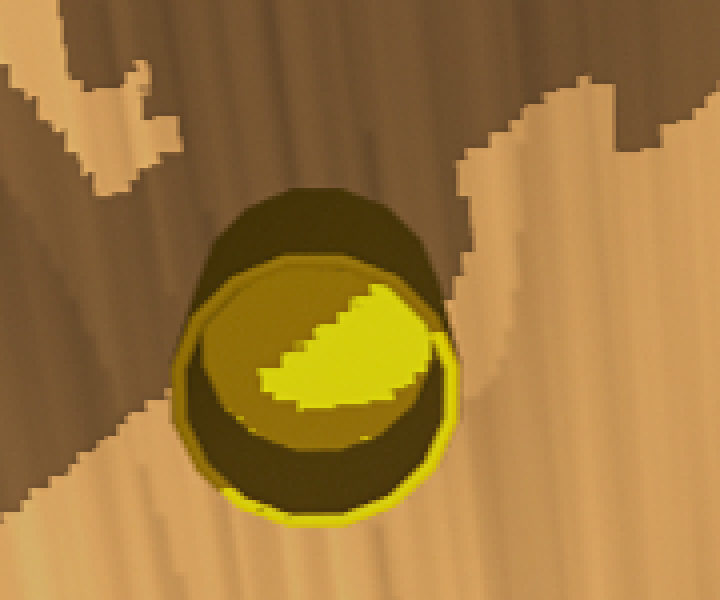

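The enlarged crop confirms the yellow cup3, upright: rim ellipse x 172–461, y 253–528, so its centre is at image (319,247.5), giving (397.6, 328.1). Grasp high on the wall.

Emit:
apply_moves(
  deltas=[
    [0.04,-0.05,0.5,0,0,0,0.8],
    [0,0,0.8,0,0,0,0.8],
    [0,0,0.8,0,0,0,0.8],
    [0,0,0.8,0,0,0,0.8],
    [0,0,0.5,0,0,0,0.8],
    [0,0,0.2,0,0,0,0.8],
    [0,0,0,0,0,0,0.8],
  ],
  grip_force=30,
)

```text
time: 42.58
tool_pos: [398.1, 328.9, 42.7]
tcp_rot: [-180.0, 0.0, 82.7]
ft_force: [0.6, -0.5, 0.1]
finger_gap: 68.2
grip_force: 0.0
```

Emit:
apply_moves(
  deltas=[
    [0,0,0,0,0,0,0.2],
    [0,0,0,0,0,0,0.2],
    [0,0,0,0,0,0,0.2],
    [0,0,0,0,0,0,0.2],
    [0,0,0,0,0,0,0.2],
  ],
  grip_force=30,
)

```text
time: 43.2
tool_pos: [398.8, 329.5, 44.0]
tcp_rot: [179.9, -0.1, 82.7]
ft_force: [-1.7, -1.0, 5.8]
finger_gap: 43.6
grip_force: 30.8
```

Emit:
apply_moves(
  deltas=[
    [0,0,-0.7,0,0,0,0.2],
    [0,0,-0.9,0,0,0,0.2],
    [0,0,-0.9,0,0,0,0.2],
    [0,0,-0.3,0,0,0,0.2],
    [-0.84,0.11,0,0,0,0,0.2],
    [-0.84,0.11,0,0,0,0,0.2],
    [-0.84,0.11,0,0,0,0,0.2],
    [-0.84,0.11,0,0,0,0,0.2],
  ],
)

```text
time: 44.2
tool_pos: [397.7, 226.3, 125.8]
tcp_rot: [-180.0, 0.0, 82.7]
ft_force: [0.0, -1.3, -0.1]
finger_gap: 43.1
grip_force: 30.8
```

Emit:
apply_moves(
  deltas=[
    [-0.84,0.11,0,0,0,0,0.2],
    [-0.8,0.11,0,0,0,0,0.2],
    [0,0,0,0,0,0,0.2],
    [0,0,0,0,0,0,0.2],
  ],
)

```text
time: 44.7
tool_pos: [398.4, 177.9, 126.3]
tcp_rot: [-180.0, -0.0, 82.7]
ft_force: [-0.1, -0.2, -2.0]
finger_gap: 43.6
grip_force: 30.8
```

```bash
sed -i 's/"cup3":(24,35)/"cup3":(20,35)/' h.py; python3 -c "
from h import *
s=st();shot('w12');plan([399.7,176.9,70],[180,0,82.7],3)
im,C=load('w12');cv2.imwrite('pics/v12.png',cv2.resize(im[150:450,120:520],(800,600),interpolation=2)[:,:,::-1])"
```

```text
t 44.7 pos [398.4 177.9 126.3] rpy [-1.7998e+02 -1.0000e-02  8.2650e+01] F [-0.1 -0.2 -2. ] gap 43.6
rows 3 each [-0.012, 0.016, 0.627, -0.001, -0.001, -0.001]
```

View pics/v12.png

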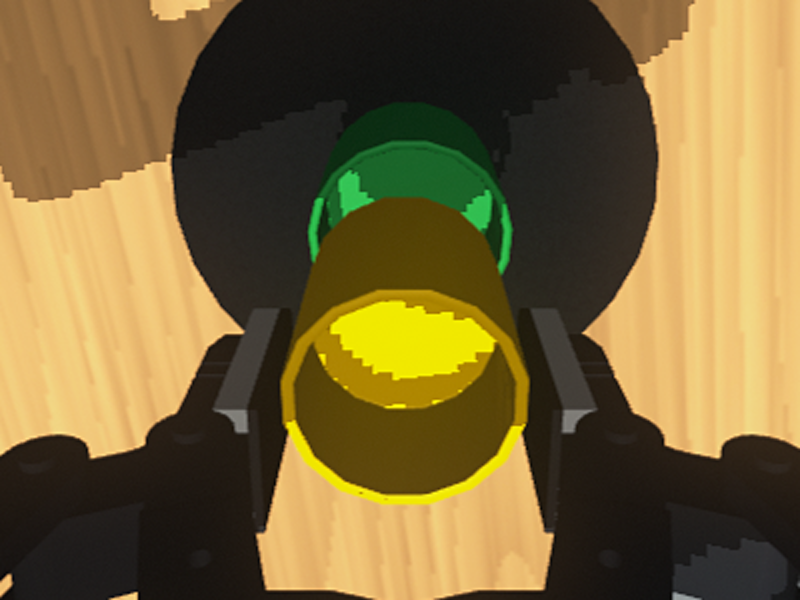

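The crop shows yellow cup3 held straight (rim x 283–527, y 290–503) above green cup2 (rim x 310–511, far edge y 142). I've now used all my picture views, so from here I check by code.

```bash
python3 -c "
from h import *
from scipy.optimize import least_squares
im,C=load('w12')
q=lambda u,v:(120+u/2,150+v/2)
def circ(pts,z,r):
    P=np.array([onz(C,*q(*p),z)[:2] for p in pts]);o=least_squares(lambda c:np.hypot(*(P-c).T)-r,P.mean(0)+[0,-5]);return o.x,o.fun
print('yel',circ([(283,392),(527,392),(405,291),(405,502)],132.3,22))
print('grn',circ([(310,225),(511,225),(410,142),(340,166),(480,164)],53,27.5))
"
```

```text
yel (array([398.56312709, 175.97782547]), array([-0.66027995, -0.65996744, -0.84543308, -0.96377533]))
grn (array([399.96585283, 175.17181829]), array([-0.2696087 , -0.35366834, -0.35611614,  0.23560592,  0.36604303]))
```

Emit:
apply_moves(
  deltas=[
    [-0.02,0.05,0.4,0,0,0,0.2],
    [0,0,0.4,0,0,0,0.2],
    [0,0,0.2,0,0,0,0.2],
    [0,0,0,0,0,0,0.2],
  ],
)

```text
time: 45.25
tool_pos: [399.2, 176.7, 95.7]
tcp_rot: [-179.9, 0.0, 82.7]
ft_force: [-0.0, -0.7, -0.5]
finger_gap: 43.8
grip_force: 30.8
```

Emit:
apply_moves(
  deltas=[
    [0,0,0.3,0,0,0,0.2],
    [0,0,0.3,0,0,0,0.2],
    [0,0,0.2,0,0,0,0.2],
    [0,0,0,0,0,0,0.2],
  ],
)

```text
time: 45.75
tool_pos: [399.4, 176.7, 71.9]
tcp_rot: [-179.9, 0.0, 82.7]
ft_force: [0.5, -0.5, -1.3]
finger_gap: 43.4
grip_force: 30.8
```

Emit:
apply_moves(
  deltas=[
    [0,0,0.05,0,0,0,0.2],
    [0,0,0.03,0,0,0,0.2],
    [0,0,0,0,0,0,0.2],
  ],
)

```text
time: 46.12
tool_pos: [400.0, 176.9, 70.4]
tcp_rot: [180.0, -0.0, 82.7]
ft_force: [-0.5, -0.2, -0.8]
finger_gap: 43.5
grip_force: 30.8
```

Emit:
apply_moves(
  deltas=[
    [0,0,0,0,0,0,0.6],
    [0,0,0,0,0,0,0.75],
    [0,0,0,0,0,0,0.75],
    [0,0,-0.4,0,0,0,0.75],
    [0,0,-0.8,0,0,0,0.75],
    [0,0,-0.9,0,0,0,0.75],
    [0,0,-0.9,0,0,0,0.75],
    [0,0,-0.9,0,0,0,0.75],
  ],
)

```text
time: 47.12
tool_pos: [400.0, 176.9, 189.2]
tcp_rot: [179.9, -0.0, 82.7]
ft_force: [0.2, -0.3, 0.6]
finger_gap: 64.2
grip_force: 0.0
```

```bash
python3 -c "
from h import *
s=st();shot('w13');im,C=load('w13')
print(proj(C,[400,175.2,53]),proj(C,[400,175.2,75]))
for n in ('cup2','cup3'):
  l,st_,c=cmask(im,n);print(n,[(a.tolist(),b.round(0).tolist()) for a,b in zip(st_[1:],c[1:]) if a[4]>100])
plan([575,225,185],[180,0,82.7])"
```

```text
t 47.12 pos [400.  176.9 189.2] rpy [ 1.7995e+02 -2.0000e-02  8.2680e+01] F [ 0.2 -0.3  0.6] gap 64.2
[321.91721313 235.5166956 ] [321.90545994 245.3164145 ]
cup2 [([281, 184, 81, 70, 1508], [320.0, 208.0])]
cup3 [([287, 191, 76, 90, 4714], [323.0, 239.0]), ([460, 233, 6, 97, 239], [463.0, 288.0])]
rows 6 each [0.384, 0.92, 0.049, 0.012, -0.005, -0.001]
```

Emit:
apply_moves(
  deltas=[
    [0.4,0.95,0.05,0,0,0,0.7],
    [0.4,0.95,0.05,0,0,0,0.7],
    [0.4,0.95,0.05,0,0,0,0.7],
    [0.4,0.95,0.05,0,0,0,0.7],
    [0.4,0.95,0.05,0,0,0,0.7],
    [0.4,0.95,0.05,0,0,0,0.7],
    [0,0,0,0,0,0,0.7],
    [0,0,0,0,0,0,0.7],
  ],
)

```text
time: 48.18
tool_pos: [578.3, 226.4, 178.3]
tcp_rot: [-180.0, 0.0, 82.7]
ft_force: [0.6, -0.5, 0.0]
finger_gap: 60.1
grip_force: 0.0
```

```bash
python3 -c "
from h import *
s=st();shot('w14');v=[load('w14')];im,C=v[0]
l,t,c=cmask(im,'cup4');print([(a.tolist(),b.round(0).tolist()) for a,b in zip(t[1:],c[1:]) if a[4]>150]);q=proj(C,[595,258,50]);print(q)
hsv=cv2.cvtColor(im,cv2.COLOR_RGB2HSV);u0,v0=int(q[0]),int(q[1])
for d in range(-60,61,6): print(d,hsv[v0,u0+d],hsv[v0+d,u0] if 0<=v0+d<480 else '')
"
```

```text
t 48.17 pos [578.3 226.4 178.3] rpy [-1.7997e+02  1.0000e-02  8.2680e+01] F [ 0.6 -0.5  0. ] gap 60.1
[([0, 0, 640, 330, 180315], [325.0, 160.0])]
[341.5792347  186.14035077]
-60 [ 16 149 175] [ 16 154  98]
-54 [ 16 146 178] [ 16 154 101]
-48 [ 16 149 175] [ 16 153 102]
-42 [ 16 147 189] [ 16 152 106]
-36 [ 16 144 198] [ 15 149 108]
-30 [ 17 146 195] [ 12 229  70]
-24 [ 15 177 183] [ 12 235 156]
-18 [ 12 234 134] [ 19 228 201]
-12 [ 12 235 152] [ 19 228 200]
-6 [ 17 232 181] [ 18 228 200]
0 [ 19 229 200] [ 19 229 200]
6 [ 19 228 200] [ 12 235 153]
12 [ 19 231 203] [ 16 234 183]
18 [ 12 227 108] [ 12 221  76]
24 [ 12 237 127] [ 17 229 199]
30 [ 16 147 193] [ 16 145 190]
36 [ 16 145 193] [ 16 146 192]
42 [ 16 148 177] [ 17 146 195]
48 [ 16 146 195] [ 16 146 197]
54 [ 16 146 196] [ 17 146 198]
60 [ 16 147 184] [ 16 146 198]
```

```bash
sed -i 's/(lo,110,12)/(lo,195 if n=="cup4" else 110,12)/' h.py; python3 -c "
from h import *
v=[load('w14')];im,C=v[0]
l,t,c=cmask(im,'cup4');print([(a.tolist(),b.round(0).tolist()) for a,b in zip(t[1:],c[1:]) if a[4]>150])
a=fitcup(v,'cup4',[595,258]);fitcup(v,'cup4',[595,258],freeh=True)
plan([*a,42],[180,0,82.7],8)"
```

```text
[([318, 154, 50, 57, 2261], [342.0, 183.0])]
cup4 [595.8 258. ] loss 0.023
cup4 [595.9 257.7  47.6] loss 0.014
rows 8 each [0.14, 0.056, 0.569, -0.0, 0.0, -0.0]
```

Emit:
apply_moves(
  deltas=[
    [0.56,0.22,0.2,0,0,0,0.65],
    [0.56,0.22,0.5,0,0,0,0.65],
    [0,0,0.9,0,0,0,0.65],
    [0,0,0.9,0,0,0,0.65],
    [0,0,0.9,0,0,0,0.65],
    [0,0,0.6,0,0,0,0.65],
    [0,0,0.2,0,0,0,0.65],
    [0,0,0,0,0,0,0.65],
  ],
)

```text
time: 49.22
tool_pos: [596.1, 258.2, 52.7]
tcp_rot: [180.0, -0.0, 82.7]
ft_force: [0.9, 0.1, 0.6]
finger_gap: 55.5
grip_force: 0.0
```

```bash
python3 -c "
from h import *
s=st();plan([595.8,257.9,43],[180,0,82.7])"
```

```text
t 49.23 pos [596.1 258.2  52.7] rpy [ 1.7999e+02 -1.0000e-02  8.2680e+01] F [0.9 0.1 0.6] gap 55.5
rows 1 each [-0.01, -0.01, 0.324, 0.003, -0.002, -0.005]
```

Emit:
apply_moves(
  deltas=[
    [0,0,0.3,0,0,0,0.65],
    [0,0,0,0,0,0,0.1],
    [0,0,0,0,0,0,0.1],
    [0,0,0,0,0,0,0.1],
    [0,0,0,0,0,0,0.1],
    [0,0,0,0,0,0,0.1],
  ],
  grip_force=30,
)

```text
time: 49.98
tool_pos: [596.2, 258.1, 43.4]
tcp_rot: [180.0, -0.0, 82.7]
ft_force: [-0.0, -0.6, -0.1]
finger_gap: 31.2
grip_force: 29.8
```

Emit:
apply_moves(
  deltas=[
    [0,0,-0.6,0,0,0,0.1],
    [0,0,-0.9,0,0,0,0.1],
    [0,0,-0.9,0,0,0,0.1],
    [0,0,-0.9,0,0,0,0.1],
    [0,0,-0.6,0,0,0,0.1],
    [0,0,0,0,0,0,0.1],
  ],
)

```text
time: 50.72
tool_pos: [597.4, 258.6, 163.0]
tcp_rot: [179.8, -0.1, 82.7]
ft_force: [0.2, -0.1, -0.3]
finger_gap: 31.0
grip_force: 29.8
```

```bash
python3 -c "
from h import *
s=st();plan([400,176.3,s['tool_pos'][2]],[180,0,82.7])"
```

```text
t 50.73 pos [597.4 258.6 163. ] rpy [ 1.7978e+02 -1.1000e-01  8.2680e+01] F [ 0.2 -0.1 -0.3] gap 31.0
rows 7 each [-0.508, -0.882, -0.002, 0.007, -0.003, -0.001]
```

Emit:
apply_moves(
  deltas=[
    [-0.51,-0.88,0,0,0,0,0.1],
    [-0.51,-0.88,0,0,0,0,0.1],
    [-0.51,-0.88,0,0,0,0,0.1],
    [-0.51,-0.88,0,0,0,0,0.1],
    [-0.51,-0.88,0,0,0,0,0.1],
    [-0.51,-0.88,0,0,0,0,0.1],
    [-0.51,-0.88,0,0,0,0,0.1],
    [0,0,0,0,0,0,0.1],
  ],
)

```text
time: 51.72
tool_pos: [397.1, 174.8, 158.8]
tcp_rot: [-179.9, 0.1, 82.7]
ft_force: [1.6, -0.0, 0.0]
finger_gap: 31.1
grip_force: 29.9
```

```bash
sed -i 's/m\[330:\]=0/m[LIM:]=0/;1i LIM=330' h.py; python3 -c "
import h
from h import *
h.LIM=480
s=st();shot('w15');im,C=load('w15')
z=s['tool_pos'][2]-43.4;p=s['tool_pos'];print('bottom z',z)
for n in ('cup4','cup3','cup2'):
  l,t,c=cmask(im,n);print(n,[(a.tolist(),b.round(0).tolist()) for a,b in zip(t[1:],c[1:]) if a[4]>200])
fitcup([(im,C)],'cup4',p[:2],z=z);fitcup([(im,C)],'cup4',p[:2],z=z,freeh=True)
print('pred cup4 rim',proj(C,[p[0],p[1],z+50]),'c3 rim',proj(C,[400,175.5,75]),proj(C,[422,175.5,75]),proj(C,[378,175.5,75]),proj(C,[400,197.5,75]))
"
```

```text
t 51.73 pos [397.1 174.8 158.8] rpy [-1.7987e+02  6.0000e-02  8.2670e+01] F [ 1.6 -0.   0. ] gap 31.1
bottom z 115.39106704797007
cup4 [([276, 257, 93, 131, 9547], [322.0, 325.0])]
cup3 [([200, 27, 41, 114, 1790], [220.0, 92.0]), ([159, 43, 25, 52, 236], [173.0, 64.0]), ([452, 104, 37, 265, 4565], [470.0, 264.0]), ([288, 205, 79, 77, 3853], [329.0, 238.0]), ([154, 230, 40, 134, 2066], [170.0, 305.0]), ([118, 296, 31, 80, 803], [133.0, 337.0]), ([502, 315, 12, 55, 335], [508.0, 335.0])]
cup2 [([281, 187, 92, 79, 1897], [325.0, 213.0])]
cup4 [397.2 174.6] loss 0.019
cup4 [397.2 174.1  49.3] loss 0.014
pred cup4 rim [321.21545337 347.05611712] c3 rim [326.95596827 256.99622285] [366.14784944 252.2954802 ] [288.0829332  261.65872254] [321.94471206 219.08597416]
```

```bash
python3 -c "
import h
from h import *
im,C=load('w13')
l,t,c=cmask(im,'cup3');i=1+np.argmax(t[1:,4]);ys,xs=np.nonzero(l==i)
a=onz(C,xs[ys>=ys.max()-1].mean(),ys.max()+.5,75);print('near edge->centre',a[1]+22,a[0]);
for v in range(235,256,5):
  r=xs[ys==v];L=onz(C,r.min()-.5,v,75);Q=onz(C,r.max()+.5,v,75);print(v,(L+Q)/2,np.linalg.norm(L-Q))
"
```

```text
near edge->centre 173.30378112688774 397.1314030320253
235 [400.92141805 181.94063604  75.        ] 42.08523164779294
240 [400.19068177 178.72319349  75.        ] 44.14256417169931
245 [399.76817296 175.44007166  75.        ] 44.31683445791197
250 [399.65754318 172.09049292  75.        ] 43.856865020660166
255 [398.91308178 168.79543869  75.        ] 43.39326343627655
```

Emit:
apply_moves(
  deltas=[
    [0.035,0.085,0.4,0,0,0,0.1],
    [0,0,0.4,0,0,0,0.1],
    [0,0,0.2,0,0,0,0.1],
    [0,0,0,0,0,0,0.1],
    [0,0,0,0,0,0,0.1],
  ],
)

```text
time: 52.4
tool_pos: [402.0, 176.3, 130.5]
tcp_rot: [180.0, -0.0, 82.7]
ft_force: [0.1, -0.2, -0.4]
finger_gap: 31.2
grip_force: 29.9
```

Emit:
apply_moves(
  deltas=[
    [0,0,0.2,0,0,0,0.1],
    [0,0,0.1,0,0,0,0.1],
    [0,0,0.1,0,0,0,0.1],
    [0,0,0,0,0,0,0.1],
  ],
)

```text
time: 52.9
tool_pos: [401.6, 176.1, 118.0]
tcp_rot: [-180.0, 0.0, 82.7]
ft_force: [0.4, 0.6, -0.7]
finger_gap: 31.3
grip_force: 29.9
```

Emit:
apply_moves(
  deltas=[
    [-0.03,-0.06,-0.15,0,0,0,0.1],
    [0,0,0,0,0,0,0.1],
    [0,0,0,0,0,0,0.1],
  ],
)

```text
time: 53.28
tool_pos: [400.1, 175.5, 123.1]
tcp_rot: [180.0, -0.0, 82.7]
ft_force: [0.2, -0.4, -0.0]
finger_gap: 31.3
grip_force: 29.9
```

```bash
python3 -c "
import h
from h import *
h.LIM=480
s=st();shot('w16');im,C=load('w16');p=s['tool_pos'];z=p[2]-43.4
fitcup([(im,C)],'cup4',p[:2],z=z)
"
```

```text
t 53.27 pos [400.1 175.5 123.1] rpy [ 1.7997e+02 -1.0000e-02  8.2680e+01] F [ 0.2 -0.4 -0. ] gap 31.3
cup4 [400.4 175.5] loss 0.02
```

Lower into cup3, stepwise.

Emit:
apply_moves(
  deltas=[
    [-0.01,0,0.2,0,0,0,0.1],
    [0,0,0.15,0,0,0,0.1],
    [0,0,0,0,0,0,0.1],
  ],
)

```text
time: 53.7
tool_pos: [399.3, 175.0, 111.5]
tcp_rot: [-179.9, 0.0, 82.7]
ft_force: [-0.1, -0.2, 0.1]
finger_gap: 31.3
grip_force: 29.9
```

Emit:
apply_moves(
  deltas=[
    [0,0,0.2,0,0,0,0.1],
    [0,0,0.2,0,0,0,0.1],
    [0,0,0,0,0,0,0.1],
  ],
)

```text
time: 54.08
tool_pos: [399.3, 175.0, 99.5]
tcp_rot: [-179.9, 0.0, 82.7]
ft_force: [0.1, 0.5, -0.6]
finger_gap: 30.9
grip_force: 29.9
```

Emit:
apply_moves(
  deltas=[
    [0,0,0.15,0,0,0,0.1],
    [0,0,0.1,0,0,0,0.1],
    [0,0,0,0,0,0,0.1],
  ],
)

```text
time: 54.45
tool_pos: [399.7, 175.1, 92.5]
tcp_rot: [-180.0, 0.0, 82.7]
ft_force: [-0.5, -0.1, -0.5]
finger_gap: 31.1
grip_force: 29.9
```

Emit:
apply_moves(
  deltas=[
    [0,0,0.03,0,0,0,0.1],
    [0,0,0,0,0,0,0.1],
  ],
)

```text
time: 54.7
tool_pos: [399.9, 175.2, 91.9]
tcp_rot: [180.0, -0.0, 82.7]
ft_force: [-0.1, 0.1, -0.7]
finger_gap: 31.5
grip_force: 29.9
```

Bottom within 1–2 mm of the floor; release and rise, moving the arm clear for a check.

Emit:
apply_moves(
  deltas=[
    [0,0,0.03,0,0,0,0.1],
    [0,0,0,0,0,0,0.5],
    [0,0,0,0,0,0,0.6],
    [0,0,-0.4,0,0,0,0.6],
    [0,0,-0.8,0,0,0,0.6],
    [0,0,-0.9,0,0,0,0.6],
    [0,0,-0.9,0,0,0,0.6],
    [0,0,-0.9,0,0,0,0.6],
  ],
)

```text
time: 55.7
tool_pos: [400.0, 175.2, 209.9]
tcp_rot: [179.9, -0.0, 82.7]
ft_force: [0.1, 0.1, 0.8]
finger_gap: 50.8
grip_force: 0.0
```

Emit:
apply_moves(
  deltas=[
    [0.2,0,-0.6,0,0,0,0.6],
    [0.2,0,-0.6,0,0,0,0.6],
    [0,0,0,0,0,0,0.6],
    [0,0,0,0,0,0,0.6],
  ],
)

```text
time: 56.2
tool_pos: [401.0, 187.1, 243.0]
tcp_rot: [-179.9, 0.0, 82.7]
ft_force: [0.3, 0.5, 0.0]
finger_gap: 51.2
grip_force: 0.0
```

```bash
python3 -c "
import h
from h import *
s=st();shot('w17');im,C=load('w17')
q=proj(C,[399.8,175,97]);print('rim4',q)
for n in ('cup4','cup3','cup2'):
  l,t,c=cmask(im,n);print(n,[a.tolist() for a in t[1:] if a[4]>60 and abs(a[0]+a[2]/2-q[0])<60])
for n,r,z in(('cup4',16.5,97),('cup3',22,75),('cup2',27.5,53)):
  P=np.array([proj(C,[399.8+r*np.cos(a),175+r*np.sin(a),z]) for a in np.linspace(0,6.28,80)]);print(n,'pred',P.min(0),P.max(0))
S=cam('scene');im=snapshot('scene');cv2.imwrite('pics/end_scene.png',im[:,:,::-1])
for n,r in(('cup4',0),('cup3',0),('cup2',0)):
  l,t,c=cmask(im,n);q=proj(S,[400,175,50]);print(n,q,[a.tolist() for a,b in zip(t[1:],c[1:]) if a[4]>8 and np.hypot(*(b-q))<40])
# brush / other things vs start in top picture
a=cv2.imread('pics/scene0.png').astype(int);b=im[:,:,::-1].astype(int);d=(abs(a-b).max(2)>50).astype(np.uint8)
k,l,t,c=cv2.connectedComponentsWithStats(cv2.morphologyEx(d,cv2.MORPH_OPEN,np.ones((3,3))))
print('changes',[x.tolist() for x in t[1:] if x[4]>15 and x[1]>140])
"
```

```text
t 56.2 pos [401.  187.1 243. ] rpy [-1.7993e+02  4.0000e-02  8.2690e+01] F [0.3 0.5 0. ] gap 51.2
rim4 [322.58577434 245.41657277]
cup4 [[299, 212, 49, 55, 2064]]
cup3 [[294, 199, 58, 56, 1056]]
cup2 [[289, 185, 68, 63, 1075]]
cup4 pred [299.55509941 223.10272036] [345.62059411 266.96329653]
cup3 pred [293.9818386  208.58357355] [351.25637784 263.50085613]
cup2 pred [289.11469738 195.7995333 ] [356.18067368 260.500126  ]Traceback (most recent call last):
  File "<string>", line 12, in <module>
    l,t,c=cmask(im,n);q=proj(S,[400,175,50]);print(n,q,[a.tolist() for a,b in zip(t[1:],c[1:]) if a[4]>8 and np.hypot(*(b-q))<40])
    ^^^^^
TypeError: cannot unpack non-iterable NoneType object
```

```bash
python3 -c "
from h import *
b=cv2.imread('pics/end_scene.png').astype(int);a=cv2.imread('pics/scene0.png').astype(int);d=(abs(a-b).max(2)>50).astype(np.uint8)
k,l,t,c=cv2.connectedComponentsWithStats(cv2.morphologyEx(d,cv2.MORPH_OPEN,np.ones((2,2))))
print('changes',[x.tolist() for x in t[1:] if x[4]>10 and x[1]>140])
for nm,im in(('start',a),('end',b)):
  B,G,Rr=im[...,0],im[...,1],im[...,2]
  blue=(B>Rr*1.3)&(B>40);box=np.zeros_like(blue);box[180:275,195:275]=1
  hd=(Rr>1.9*B)&(Rr>70)&(B<60)&box;blk=(im.max(2)<40)&box
  for n,m in(('handle',hd),('black',blk)):
    ys,xs=np.nonzero(m);print(nm,n,len(xs),xs.mean().round(1),ys.mean().round(1),xs.min(),xs.max(),ys.min(),ys.max())
  print(cv2.contourArea(max(cv2.findContours((blue&box).astype(np.uint8),0,2)[0],key=cv2.contourArea)))
"
```

```text
changes [[634, 143, 6, 9, 32], [377, 155, 24, 10, 125], [399, 206, 12, 10, 84], [218, 230, 5, 10, 20], [453, 233, 21, 30, 387], [469, 232, 22, 40, 391], [451, 256, 10, 8, 28], [343, 283, 29, 37, 847], [410, 295, 20, 28, 359], [480, 297, 6, 3, 12]]
start handle 231 230.9 209.7 222 239 191 268
start black 86 219.9 247.0 215 224 240 254
3622.5
end handle 231 229.0 210.0 216 237 191 267
end black 79 217.5 247.0 213 222 240 254
3622.0
```

```bash
python3 -c "
from bench import *
print(hand_in())"
```

```text
the job is handed in; nothing more can be done
None
```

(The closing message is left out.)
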